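# Cure the lures under the pedal-switched lamp

### The job

Lay every lure on the bench down in the grey curing box, swing the amber cover gently down until it is shut, and press the yellow lamp pedal fully down to its stop and hold it there for a couple of seconds. Then let the pedal up, swing the cover back up past vertical so that it stands open, and lay all the lures flat on the white mat, leaving the other things on the bench alone. Never press the pedal while the cover is up: the lamp harms the eyes.

Things in the scene. Friction and masses are not known exactly. Their poses are not given: they have to be found in the camera images.
- lure_yellow: fishing lure body, yellow with red stripes and tail, copper bead nose; rigid, 35 g or so; 70 mm long (bead and tail make it 89 mm, look only), 20 mm wide, 26 mm high, flat-bottomed; origin at the centre of its underside, x along its length towards the bead, z up through its back. May be absent
- lure_yellow_mid (a point): middle of the yellow lure, 13 mm above its underside
- lure_green: fishing lure body, green with black stripes and tail, copper bead nose; rigid, 35 g or so; 70 mm long (bead and tail make it 89 mm, look only), 20 mm wide, 26 mm high, flat-bottomed; origin at the centre of its underside, x along its length towards the bead, z up through its back. May be absent
- lure_green_mid (a point): middle of the green lure, 13 mm above its underside
- lure_orange: fishing lure body, orange with black stripes and tail, copper bead nose; rigid, 35 g or so; 70 mm long (bead and tail make it 89 mm, look only), 20 mm wide, 26 mm high, flat-bottomed; origin at the centre of its underside, x along its length towards the bead, z up through its back. May be absent
- lure_orange_mid (a point): middle of the orange lure, 13 mm above its underside
- lure_blue: fishing lure body, blue with white stripes and tail, copper bead nose; rigid, 35 g or so; 70 mm long (bead and tail make it 89 mm, look only), 20 mm wide, 26 mm high, flat-bottomed; origin at the centre of its underside, x along its length towards the bead, z up through its back. May be absent
- lure_blue_mid (a point): middle of the blue lure, 13 mm above its underside
- curer: fixed grey curing box, 154 mm (x) by 314 mm (y) by 50 mm high, open at the top; walls and floor 7 mm thick, inside 140 by 300 mm, 43 mm deep; origin at the centre of its underside on the bench, x pointing away from the robot towards the cover's hinge, y to the left
- cover (a joint): the curing box's amber cover in rad: 0 = shut on the box rim, 1.85 = its fully open stop, leaning back past vertical (1.57 = vertical). A stiff friction hinge along the box's far (+x) rim keeps it where it is left, at any angle; moving it takes 1 to 3 N at the bar. It starts open at 1.65 to 1.8
- cover_hinge (a point): middle of the cover's hinge line, 77 mm behind the box centre along the box's x, 54 mm above the bench; the line runs along the box's y
- cover_bar (a point): middle of the cover's handle bar: a round steel bar 10 mm thick and 180 mm long, parallel to the hinge, 198 mm from the hinge line in the plane of the cover, standing 48 mm clear of the cover's front edge on a leg at each end. It goes round the hinge in an arc: 54 mm above the bench and 121 mm in front of the box's centre when shut, straight above the hinge at 1.57
- pedal_base: fixed base of the lamp pedal, dark steel plate 150 mm (x) by 100 mm (y) by 12 mm; origin at the centre of its underside on the bench; the pedal's hinge is at its near (-x) end, the toe at its +x end
- pedal (a joint): the yellow lamp pedal in rad: 0 = up (its toe raised by 0.24 rad), 0.24 = down on its stop, where the plate is level, its pad 38 mm above the bench. A spring returns it; on the pad it takes about 2 N to start and 8 N to reach the stop
- pedal_pad (a point): press point on the black rubber tread of the pedal's upper face, on its middle line, 100 mm from the hinge; the plate is 78 mm wide, 130 mm long and extends 30 mm past this point. 61 mm above the bench when up, 38 mm when down; the hinge is 32 mm above the bench and 60 mm before the base's centre
- mat: fixed white finishing mat, a plate 130 mm (x) by 220 mm (y) by 6 mm thick; origin at the centre of its underside on the bench
- bead_jar: bystander: jar of beads with brass lid, 44 mm across, 50 mm high; origin at its foot
- resin_bottle: bystander: small resin bottle with black cap, 32 mm across, 65 mm high; origin at its foot
- spool_red: bystander: spool of red thread, 28 mm across, 30 mm high; origin at its foot
- spool_teal: bystander: spool of teal thread, 28 mm across, 30 mm high; origin at its foot
- bodkin: bystander: bodkin like a small screwdriver, 130 mm long, lying on the bench
Things that resemble listed ones, but are neither listed nor needed, are in the scene too. Of the things shaped like the lure_blue, the blue one is meant. What is meant by the lure_orange is not purple, and is the larger of those in its own colour.

How it is judged:
By the outcome, as a careful person would: the job done as asked, in the order asked, and still so for the second after the job is handed in, with the robot touching nothing.
Of lure_yellow, lure_green, lure_orange, lure_blue only 2 to 3 are there at a start; the rules pass over those that are not, and their reading is None.
At some moment in a run one of lure_yellow, lure_green, lure_orange, lure_blue may be knocked a few centimetres aside while the robot is not near it.
Once in a run the grip may slacken for a moment while it holds something.
It also fails if it takes over 210 s, if anything falls off the work surface, if the arm or the gripper's body presses on something with over 40 N, if the wrist force passes 120 N, or if a joint passes its speed limit or range.

### The arm

A 6-joint arm with a two-finger parallel gripper is mounted at the origin on the work surface. World frame = base frame: x ahead of the robot, y to its left, z up, the work surface at z = 0. Lengths are in m, angles in degrees, forces in N, time in s.
With the tool pointing down it reaches from about 0.25 to 0.725 m from the base axis. Payload 9.7 kg.
Tool frame: the origin (TCP) lies midway between the tips of the shut fingers; the grasp point (between the pads) lies 19 mm behind it; z points along the fingers, x is the direction in which the jaws open and shut, and the axes are right-handed (so a half turn about z gives the same grasp; the last joint's range is limited). The gripper opens to 85 mm and grips with 20 to 120 N. Pads are 22 mm wide; open, the fingers measure 114 mm over their backs; the gripper's body (76 mm by 85 mm) begins 54 mm behind the grasp point. The pads swing forward as they close: fully open they stand 13 mm farther back than shut.
Start: joints at [65.89, 4.979, 10.078, 95.1, 0, 90], TCP at [0.225, 0.502, 0.231] pointing down, gripper open.
Joint ranges: [-179.16, 179.16], [-48.56, 103.87], [-65.8, 70.77], [-126.05, 130.52], [-82.76, 87.17], [-180, 180]. Speed limits (degrees/s): [127.2, 127.2, 147.25, 180, 180, 180].

### API

Orientations are given as [roll, pitch, yaw] about the fixed x, y, z axes, in that order (R = Rz(yaw) Ry(pitch) Rx(roll)).
In Python, from workcell import bot, optics gives the robot as it stands.
- The arm moves only by the shell command python3 -m creep 'ROWS' [FORCE]. ROWS is JSON, a list of rows, each a list of 7 numbers: the shift along the tool's x, y, z in m, then the turn, a rotation vector about the tool's x, y, z in rad, then the opening, from 0 (shut) to 1 (fully open). A call has 1 to 8 rows; each row is the pose to reach, as a shift and turn from the pose commanded when the call began, along the tool's axes at that moment; what a row does not reach only later rows make up. A row lasts 1/10 s, in which the tool goes at most 50 mm and 8.59 degrees, less where a joint would pass 70% of its speed; a pose out of reach is approached as far as the arm can. A call with a gripper value outside its range is refused whole. The fingers move at their own pace and stop on an object; FORCE is the grip in N (left out, the last holds). Time passes only in rows, so rows that repeat a pose let the fingers close. It gives the time, the measured TCP pose, the force and the opening at its end, in the units of the state.
- bot.get_obs(): the state, without advancing time (a new reading comes with each control period).
- optics.camera(name): name is "scene" or "top" or "wrist"; returns the picture (400x640x3 uint8, red, green, blue); there is no depth.
- optics.camera_params(name): a dict with "camera_matrix" (3x3 intrinsics, pixels), "D" ([k1, k2, p1, p2, k3] as OpenCV has them; the pictures are not rectified), "R" (3x3) and "t" (3): a world point X has camera coordinates R X + t; the wrist camera has in their place "mount" (4x4, takes a point from camera to tool coordinates, whose origin is the TCP and whose axes are the tool frame's). Camera axes: x right, y down, z forward; pixel columns grow to the right and rows downward; lengths in m; the calibration is good to about 2 mm. A picture is of the moment at which its call begins: read the wrist's pose just before it. camera_params takes no time and is no camera call.
- bot.job_done(): hands the job in, once; it reports no verdict.
The state is a dict: "time": time; "q": joint angles; "qd": joint speeds; "joint_efforts": joint torques, N m; "ee_pos": TCP position; "tcp_rot": TCP orientation; "wrist_force": force on the tool from outside, world axes, zero at the start; "torque": the same for the moment, N m; "opening": finger opening in m.
Only numpy, scipy, OpenCV 4.12 (cv2) and the standard library are available. Lean on these libraries where they do the work, as an engineer would, in place of code of your own. Each camera call takes 0.05 s, during which the arm holds its last target.

## Working session

There is one attempt and no reset: what is moved stays moved. The work goes in short steps, Python scripts to look and compute and a shell command to move; the robot and the scene stay as the last step left them, time stands still between calls to the robot, and variables do not carry over. Pictures are saved under pics/ and viewed, and the job is handed in when it is done.

```bash
ls; mkdir -p pics; python3 - <<'E'
from workcell import bot, optics
import cv2
print(bot.get_obs())
for n in("scene","top","wrist"):
    im=optics.camera(n); cv2.imwrite(f"pics/{n}0.png",im[:,:,::-1]); print(n,optics.camera_params(n))
E
```

```text
pics
{'time': 0.0, 'q': array([ 6.58904193e+01,  5.00811905e+00,  1.00326111e+01,  9.50994565e+01,
       -4.07627102e-04,  8.99993233e+01]), 'qd': array([ 0.03270054,  0.10195596, -0.01247877, -0.02937434,  0.00416415,
        0.01919463]), 'joint_efforts': array([-4.83981130e-04, -5.20385492e+01,  4.64803183e+01,  1.64386583e-02,
       -1.01137546e-04, -4.83696880e-06]), 'ee_pos': array([0.22456808, 0.50179814, 0.23059517]), 'tcp_rot': array([1.79999593e+02, 7.49644513e-02, 6.58910960e+01]), 'wrist_force': array([-0.25606865,  0.46624397, -0.14991529]), 'torque': array([0.06124643, 0.00678133, 0.00050213]), 'opening': 0.08545871573071824}
scene {'camera_matrix': array([[475.0712166 ,   0.        , 315.64755147],
       [  0.        , 475.0712166 , 204.78650533],
       [  0.        ,   0.        ,   1.        ]]), 'D': array([-0.01777254,  0.        ,  0.        ,  0.        ,  0.        ]), 'R': array([[-0.84159778,  0.54007554,  0.00562087],
       [ 0.41184316,  0.64843711, -0.64024567],
       [-0.34942581, -0.53651442, -0.76814965]]), 't': array([ 0.43100395, -0.23332101,  1.
[... 377 characters left out ...]
 0.13145737,  0.0093711 , -0.99127753]]), 't': array([0.08769043, 0.5497177 , 1.07593298])}
wrist {'camera_matrix': array([[356.39418216,   0.        , 319.02009247],
       [  0.        , 356.39418216, 201.0333288 ],
       [  0.        ,   0.        ,   1.        ]]), 'D': array([-0.04821492,  0.        ,  0.        ,  0.        ,  0.        ]), 'mount': array([[ 9.99999650e-01,  2.05703805e-05,  8.36822099e-04,
        -2.77273697e-05],
       [-2.89144966e-04,  9.46652139e-01,  3.22257108e-01,
        -8.25095132e-02],
       [-7.85550479e-04, -3.22257237e-01,  9.46651813e-01,
        -1.42841312e-01],
       [ 0.00000000e+00,  0.00000000e+00,  0.00000000e+00,
         1.00000000e+00]])}
```

View pics/scene0.png

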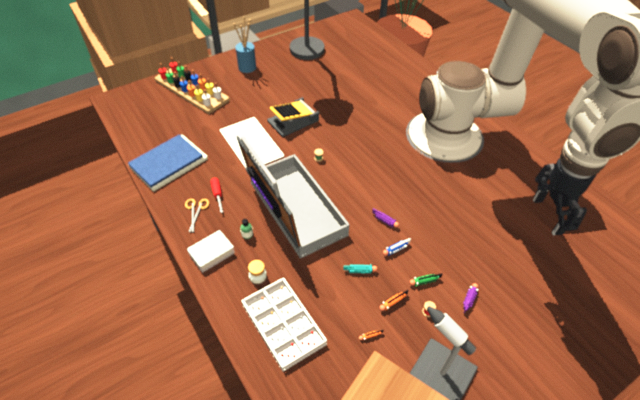

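View pics/top0.png

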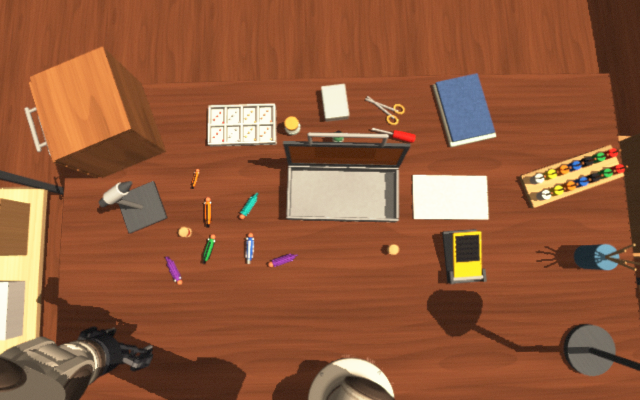

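View pics/wrist0.png

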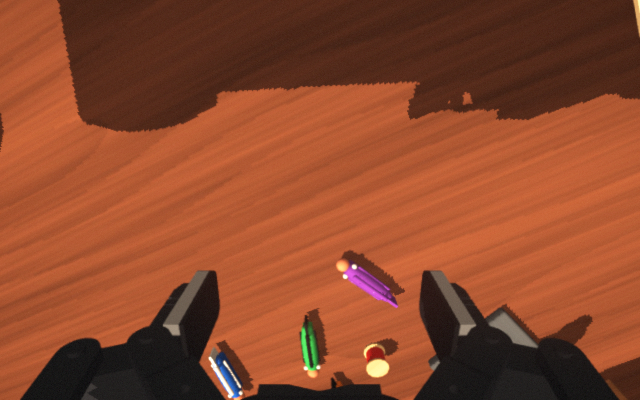

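```bash
cat > h.py <<'E'
import numpy as np, cv2
from scipy.spatial.transform import Rotation as Ro
from workcell import bot, optics
def cam(n):
    o=bot.get_obs(); im=optics.camera(n); p=optics.camera_params(n)
    if 'mount' in p:
        T=np.eye(4); T[:3,:3]=Ro.from_euler('xyz',o['tcp_rot'],degrees=True).as_matrix(); T[:3,3]=o['ee_pos']
        M=np.linalg.inv(T@p['mount']); p['R']=M[:3,:3]; p['t']=M[:3,3]
    return im,p
def toplane(p,uv,z):
    uv=np.atleast_2d(uv).astype(float)
    n=cv2.undistortPoints(uv[:,None],p['camera_matrix'],p['D'])[:,0]
    d=np.c_[n,np.ones(len(n))]@p['R']; c=-p['R'].T@p['t']
    s=(z-c[2])/d[:,2]; return c+d*s[:,None]
def proj(p,X):
    return cv2.projectPoints(np.atleast_2d(X).astype(float),cv2.Rodrigues(p['R'])[0],p['t'],p['camera_matrix'],p['D'])[0][:,0]
def save(im,name,roi=None,s=1):
    if roi: im=im[roi[1]:roi[3],roi[0]:roi[2]]
    im=cv2.resize(im,None,fx=s,fy=s,interpolation=cv2.INTER_CUBIC); cv2.imwrite('pics/'+name,im[:,:,::-1])
HS={'green':((48,120,40),(75,255,255)),'orange':((5,200,130),(14,255,255)),'blue':((100,110,50),(125,255,255))}
def go(pos,yaw=None,rpy=None):
    """print shift+rotvec from the measured pose to target"""
    o=bot.get_obs(); R=Ro.from_euler('xyz',o['tcp_rot'],degrees=True)
    if rpy is None: rpy=[180,0,yaw]
    T=Ro.from_euler('xyz',rpy,degrees=True)
    d=R.inv().apply(np.array(pos)-o['ee_pos']); w=(R.inv()*T).as_rotvec()
    n=max(np.linalg.norm(d)/.05,np.degrees(np.linalg.norm(w))/8.59)
    print('shift',d.round(4),'turn',w.round(3),'rows',round(n,1))
def st():
    o=bot.get_obs(); print('t',o['time'],'pos',o['ee_pos'].round(4),'rpy',o['tcp_rot'].round(1),'F',o['wrist_force'].round(1),'op',round(o['opening'],4),'q',o['q'].round(1))
E
python3 - <<'E'
from h import *
im=cv2.imread('pics/top0.png')[:,:,::-1]
save(im,'z1.png',(140,150,320,300),4.4)
save(im,'z2.png',(270,70,500,300),2.6)
im=cv2.imread('pics/wrist0.png')[:,:,::-1]
E
```

```text
(no output)
```

View pics/z1.png

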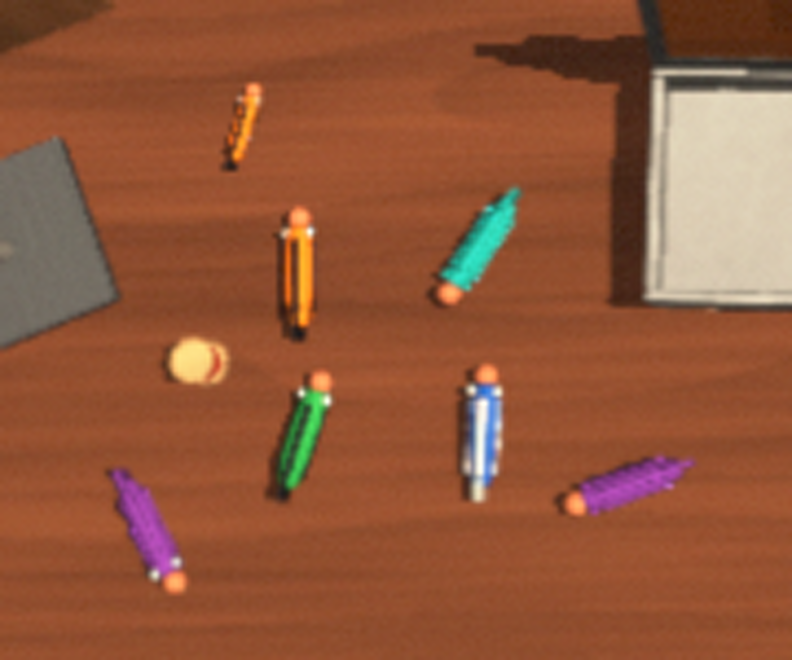

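View pics/z2.png

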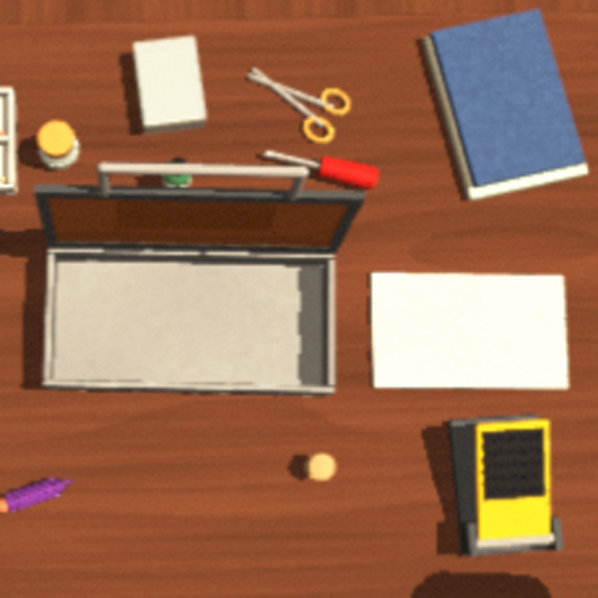

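```bash
python3 - <<'E'
from h import *
p=optics.camera_params('top')
A=lambda l:np.array(l)/4.4+[140,150]
B=lambda l:np.array(l)/2.6+[270,70]
for n,l in dict(orange=[(299,216),(299,337)],green=[(320,381),(282,496)],blue=[(486,375),(478,498)],teal=[(448,294),(516,190)]).items():
    X=toplane(p,A(l),.013); d=X[0]-X[1]; print(n,X.round(4).tolist(),X.mean(0).round(4),'len',np.linalg.norm(d).round(4),'yaw',np.degrees(np.arctan2(d[1],d[0])).round(1))
for n,l,z in [('box',[(43,390),(335,392),(333,252),(49,250)],.05),('mat',[(370,272),(564,274),(569,388),(373,388)],.006),('ped',[(477,430),(550,420),(553,536),(477,540)],.06),('pad',[(481,432),(545,428),(545,496),(483,498)],.06),('base',[(450,420),(535,415),(562,548),(467,553)],.012),('bar',[(101,170),(305,174)],.25),('spool',[(321,467)],.03)]:
    X=toplane(p,B(l),z); print(n,X.round(3)[:,:2].tolist(),X.mean(0).round(4))
E
```

```text
orange [[0.5764, 0.4023, 0.013], [0.4956, 0.4012, 0.013]] [0.536  0.4017 0.013 ] len 0.0808 yaw 0.7
green [[0.4662, 0.3869, 0.013], [0.3918, 0.4114, 0.013]] [0.429  0.3992 0.013 ] len 0.0784 yaw -18.2
blue [[0.4676, 0.2771, 0.013], [0.3878, 0.2826, 0.013]] [0.4277 0.2798 0.013 ] len 0.08 yaw -3.9
teal [[0.5216, 0.3022, 0.013], [0.59, 0.2568, 0.013]] [0.5558 0.2795 0.013 ] len 0.082 yaw 146.4
box [[0.506, 0.169], [0.495, -0.145], [0.649, -0.151], [0.66, 0.16]] [0.5774 0.0081 0.05  ]
mat [[0.634, -0.2], [0.627, -0.422], [0.496, -0.417], [0.502, -0.196]] [ 0.565  -0.3091  0.006 ]
ped [[0.45, -0.292], [0.459, -0.371], [0.337, -0.365], [0.335, -0.285]] [ 0.3952 -0.3284  0.06  ]
pad [[0.448, -0.296], [0.45, -0.365], [0.379, -0.36], [0.379, -0.294]] [ 0.4138 -0.3289  0.06  ]
base [[0.464, -0.279], [0.467, -0.374], [0.321, -0.393], [0.318, -0.288]] [ 0.3925 -0.3337  0.012 ]
bar [[0.686, 0.094], [0.677, -0.09]] [0.6813 0.002  0.25  ]
spool [[0.416, -0.13]] [ 0.416  -0.1298  0.03  ]
```

```bash
python3 -c "
from h import *
go([.429,.399,.11],71.8)"
```

```text
shift [-0.0103  0.2286  0.1208] turn [-0.     0.001 -0.103] rows 5.2
```

```bash
python3 -m creep '[[0,0.045,0.02,0,0,-0.02,0.6],[-0.002,0.09,0.045,0,0,-0.04,0.6],[-0.004,0.13,0.065,0,0,-0.06,0.6],[-0.006,0.17,0.085,0,0,-0.08,0.6],[-0.008,0.205,0.105,0,0,-0.1,0.6],[-0.010,0.229,0.121,0,0,-0.103,0.6],[-0.010,0.229,0.121,0,0,-0.103,0.6]]' 40; python3 -c "
from h import *
st()
im,p=cam('wrist'); save(im,'w1.png'); go([.429,.399,.11],71.8)
im,p=cam('top'); save(im,'t1.png',(140,150,320,300),4.4)"
```

```text
time: 0.85
ee_pos: [0.4308, 0.3968, 0.1071]
tcp_rot: [-179.9, 0.2, 71.6]
wrist_force: [-0.5, 0.2, 0.5]
opening: 0.0508
t 0.85 pos [0.4308 0.3968 0.1071] rpy [-179.9    0.2   71.6] F [-0.5  0.2  0.5] op 0.0508 q [42.7  9.5  1.3 82.1 -0.  61.1]
shift [ 0.0006 -0.0012 -0.0013] turn [-0.002  0.003 -0.003] rows 0.0
```

View pics/w1.png

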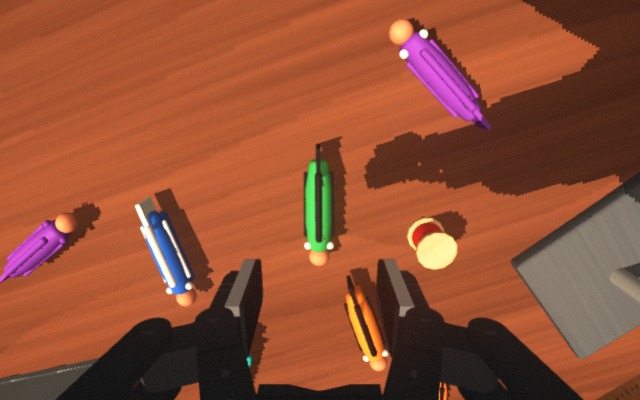

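View pics/t1.png

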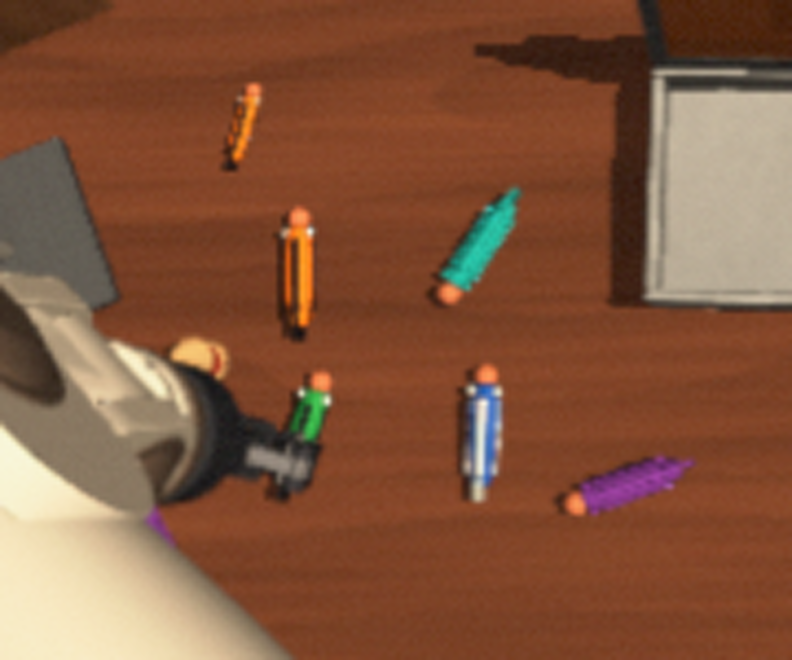

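```bash
cat >> h.py <<'E'
def lure(p,b,t,z=.013):
    X=toplane(p,[b,t],z); d=X[0]-X[1]; u=d/np.linalg.norm(d)
    y=np.degrees(np.arctan2(d[1],d[0])); m=X[0]-u*.040
    print('ctr',m.round(4),'len',np.linalg.norm(d).round(4),'yaw',y.round(1)); return m,y
E
python3 - <<'E'
from h import *
_,p=cam('wrist')
m,y=lure(p,(318,257),(319,145))
for e in ((318,247),(318,160)): print(toplane(p,[e],.013))
lure(p,(184,297),(145,208)); lure(p,(378,363),(352,278))
go([m[0],m[1],.004],y+90)
E
```

```text
ctr [0.4326 0.3975 0.013 ] len 0.0844 yaw -18.8
[[0.46261833 0.3872513  0.013     ]]
[[0.40019014 0.40791735 0.013     ]]
ctr [0.4313 0.2754 0.013 ] len 0.0773 yaw -3.9
ctr [0.5427 0.4025 0.013 ] len 0.0868 yaw -1.6
shift [-0.001   0.0039  0.1067] turn [-0.   -0.    0.01] rows 2.1
```

```bash
python3 -m creep '[[-0.001,0.003,0.045,0,0,0.01,0.6],[-0.001,0.003,0.08,0,0,0.01,0.6],[-0.001,0.003,0.1,0,0,0.01,0.6],[-0.001,0.003,0.106,0,0,0.01,0.6],[-0.001,0.003,0.106,0,0,0.01,0.6],[-0.001,0.003,0.106,0,0,0.01,0.05],[-0.001,0.003,0.106,0,0,0.01,0.05],[-0.001,0.003,0.106,0,0,0.01,0.05]]' 40;  python3 -m creep '[[0,0,0,0,0,0,0.05],[0,0,0,0,0,0,0.05],[0,0,-0.04,0,0,0,0.05],[0,0,-0.08,0,0,0,0.05],[0,0,-0.11,0,0,0,0.05]]' 40; python3 -c "
from h import *
st();go([.577,.088,.13],88)"
```

```text
time: 1.8
ee_pos: [0.4329, 0.3984, 0.0062]
tcp_rot: [179.9, -0.2, 71.2]
wrist_force: [-1.3, 0.7, 7.4]
opening: 0.019
time: 2.3
ee_pos: [0.4326, 0.3978, 0.1175]
tcp_rot: [179.9, -0.1, 71.2]
wrist_force: [0.0, 0.8, -1.4]
opening: 0.0194
t 2.3 pos [0.4326 0.3978 0.1175] rpy [ 1.799e+02 -1.000e-01  7.120e+01] F [ 0.   0.8 -1.4] op 0.0194 q [42.6  9.2  2.2 82.8 -0.  61.4]
shift [-0.2467  0.2365 -0.0128] turn [ 0.002 -0.002 -0.293] rows 6.8
```

```bash
python3 -m creep '[[-0.02,0.02,-0.01,0,0,-0.03,0.05],[-0.055,0.052,-0.015,0,0,-0.08,0.05],[-0.09,0.085,-0.02,0,0,-0.13,0.05],[-0.125,0.12,-0.02,0,0,-0.18,0.05],[-0.16,0.155,-0.02,0,0,-0.22,0.05],[-0.195,0.19,-0.02,0,0,-0.26,0.05],[-0.22,0.22,-0.015,0,0,-0.293,0.05],[-0.237,0.2365,-0.012,0,0,-0.293,0.05]]' 40; python3 -m creep '[[0,0,0,0,0,0,0.05]]'; python3 -c "
from h import *
st();go([.5805,.098,.013],88)"
```

```text
time: 3.1
ee_pos: [0.5811, 0.0942, 0.1267]
tcp_rot: [179.9, 0.0, 87.9]
wrist_force: [-0.3, 0.7, -0.9]
opening: 0.0189
time: 3.2
ee_pos: [0.5807, 0.0941, 0.1262]
tcp_rot: [180.0, 0.0, 87.8]
wrist_force: [0.1, 0.7, -1.0]
opening: 0.019
t 3.2 pos [0.5807 0.0941 0.1262] rpy [180.    0.   87.8] F [ 0.1  0.7 -1. ] op 0.019 q [ 9.2  9.4  3.3 83.9 -0.  11.4]
shift [ 0.0039 -0.0003  0.1132] turn [ 0.     0.    -0.004] rows 2.3
```

```bash
python3 -m creep '[[0.003,0,0.04,0,0,0,0.05],[0.003,0,0.08,0,0,0,0.05],[0.003,0,0.1,0,0,0,0.05],[0.003,0,0.108,0,0,0,0.05],[0.003,0,0.112,0,0,0,0.05],[0.003,0,0.112,0,0,0,0.05],[0.003,0,0.112,0,0,0,0.5],[0.003,0,0.112,0,0,0,0.5]]' ; python3 -m creep '[[0,0,0,0,0,0,0.5],[0,0,-0.03,0,0,0,0.5],[0,0,-0.07,0,0,0,0.5],[0,0,-0.12,0,0,0,0.5],[0,0,-0.15,0,0,0,0.5]]'; python3 -c "
from h import *
st()
im,p=cam('wrist');save(im,'w2.png'); im,p=cam('top'); save(im,'t2.png',(140,120,430,300),2.7);go([.45,.2754,.13],86)"
```

```text
time: 4.0
ee_pos: [0.5807, 0.1001, 0.0157]
tcp_rot: [179.9, -0.0, 88.0]
wrist_force: [-0.8, -0.2, 0.0]
opening: 0.0424
time: 4.5
ee_pos: [0.5805, 0.1, 0.1687]
tcp_rot: [179.8, -0.0, 88.0]
wrist_force: [0.2, 0.6, -0.6]
opening: 0.0428
t 4.5 pos [0.5805 0.1    0.1687] rpy [179.8  -0.   88. ] F [ 0.2  0.6 -0.6] op 0.0428 q [ 9.8  9.3  7.9 88.4 -0.  11.8]
shift [ 0.1704 -0.1382  0.0393] turn [ 0.008 -0.002  0.035] rows 4.5
```

View pics/w2.png

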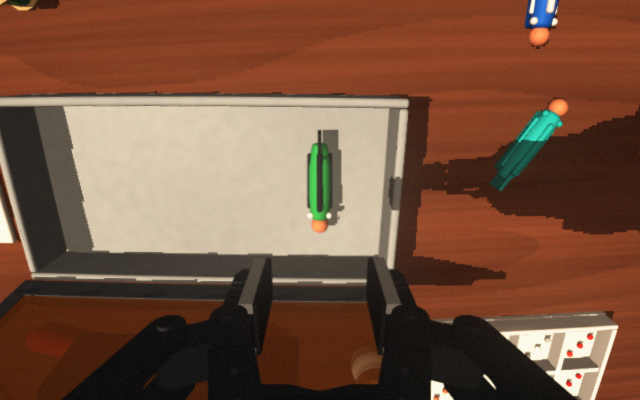

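View pics/t2.png

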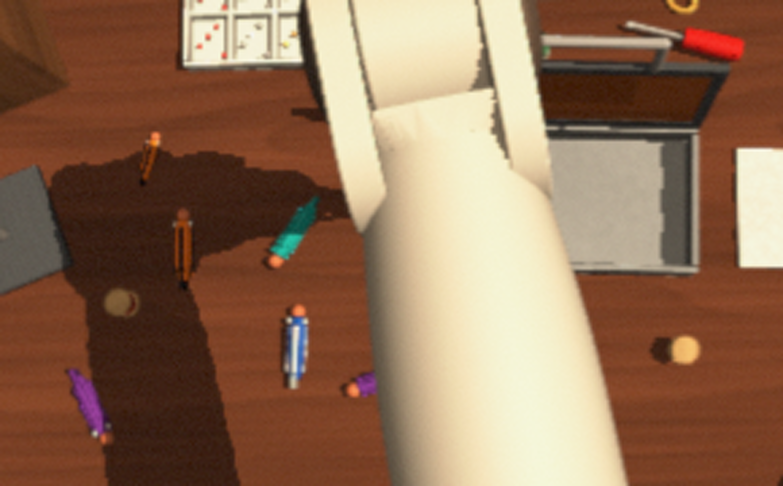

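```bash
python3 -m creep '[[0.03,-0.025,0,0,0,0,0.6],[0.065,-0.055,0.005,0,0,0,0.6],[0.1,-0.085,0.02,0,0,0,0.6],[0.135,-0.115,0.04,0,0,0,0.6],[0.16,-0.14,0.06,0,0,0,0.6],[0.172,-0.15,0.06,0,0,0,0.6],[0.172,-0.15,0.06,0,0,0,0.6]]'; python3 -c "
from h import *
st()
im,p=cam('wrist');save(im,'w3.png')"
```

```text
time: 5.3
ee_pos: [0.4342, 0.2782, 0.1033]
tcp_rot: [-179.9, 0.0, 88.2]
wrist_force: [-0.4, 0.7, 0.6]
opening: 0.051
t 5.3 pos [0.4342 0.2782 0.1033] rpy [-179.9    0.    88.2] F [-0.4  0.7  0.6] op 0.051 q [32.6 -0.2 -9.4 80.9  0.  34.5]
```

View pics/w3.png

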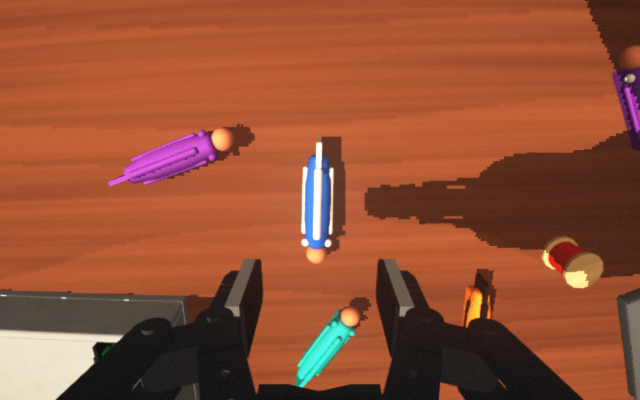

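```bash
python3 -c "
from h import *
_,p=cam('wrist');m,y=lure(p,(316,256),(320,142));go([m[0],m[1],.007],y+90)"
```

```text
ctr [0.4349 0.2766 0.013 ] len 0.0835 yaw -3.8
shift [-0.0005 -0.0011  0.0973] turn [0.    0.    0.033] rows 1.9
```

```bash
python3 -m creep '[[0,0,0.045,0,0,-0.033,0.6],[0,-0.001,0.08,0,0,-0.033,0.6],[0,-0.001,0.092,0,0,-0.033,0.6],[0,-0.001,0.097,0,0,-0.033,0.6],[0,-0.001,0.097,0,0,-0.033,0.6],[0,-0.001,0.097,0,0,-0.033,0.05],[0,-0.001,0.097,0,0,-0.033,0.05],[0,-0.001,0.097,0,0,-0.033,0.05]]' 40;  python3 -m creep '[[0,0,0,0,0,0,0.05],[0,0,0,0,0,0,0.05],[0,0,-0.04,0,0,0,0.05],[0,0,-0.08,0,0,0,0.05],[0,0,-0.12,0,0,0,0.05]]' 40; python3 -c "
from h import *
st();go([.577,.008,.127],88)"
```

```text
time: 6.2
ee_pos: [0.4359, 0.2777, 0.009]
tcp_rot: [179.9, -0.1, 89.9]
wrist_force: [-0.8, -0.8, 6.4]
opening: 0.0193
time: 6.7
ee_pos: [0.4347, 0.277, 0.1293]
tcp_rot: [180.0, -0.0, 89.9]
wrist_force: [1.1, -0.4, 0.5]
opening: 0.0192
t 6.7 pos [0.4347 0.277  0.1293] rpy [180.   -0.   89.9] F [ 1.1 -0.4  0.5] op 0.0192 q [32.5 -0.6 -6.9 83.6  0.  32.6]
shift [-0.2688  0.1427  0.0022] turn [ 0.    -0.     0.033] rows 6.1
```

```bash
python3 -m creep '[[-0.02,0.01,0,0,0,0,0.05],[-0.06,0.03,0,0,0,0.01,0.05],[-0.1,0.053,0,0,0,0.01,0.05],[-0.145,0.077,0,0,0,0.02,0.05],[-0.19,0.1,0,0,0,0.02,0.05],[-0.225,0.12,0,0,0,0.033,0.05],[-0.258,0.137,0,0,0,0.033,0.05],[-0.269,0.143,0.02,0,0,0.033,0.05]]' 40; python3 -m creep '[[0,0,0.03,0,0,0,0.05],[0,0,0.03,0,0,0,0.05]]'; python3 -c "
from h import *
st();go([.577,.008,.017],88)"
```

```text
time: 7.5
ee_pos: [0.5801, 0.0048, 0.1099]
tcp_rot: [179.7, 0.0, 87.8]
wrist_force: [-1.1, 1.0, -0.6]
opening: 0.0191
time: 7.7
ee_pos: [0.5756, 0.0072, 0.0738]
tcp_rot: [-179.7, 0.0, 88.0]
wrist_force: [-0.9, 0.4, -0.6]
opening: 0.0194
t 7.7 pos [0.5756 0.0072 0.0738] rpy [-179.7    0.    88. ] F [-0.9  0.4 -0.6] op 0.0194 q [ 0.7  8.6 -3.3 78.4 -0.   2.8]
shift [0.0008 0.0017 0.0568] turn [-0.006  0.    -0.001] rows 1.1
```

```bash
python3 -m creep '[[0,0,0.03,0,0,0,0.05],[0,0,0.048,0,0,0,0.05],[0,0,0.056,0,0,0,0.05],[0,0,0.06,0,0,0,0.05],[0,0,0.06,0,0,0,0.5],[0,0,0.06,0,0,0,0.5],[0,0,0.06,0,0,0,0.5]]' ; python3 -m creep '[[0,0,-0.03,0,0,0,0.5],[0,0,-0.07,0,0,0,0.5],[0,0,-0.12,0,0,0,0.5],[0,0,-0.14,0,0,0,0.5]]'; python3 -c "
from h import *
st()
im,p=cam('wrist');save(im,'w4.png',None,.8); im,p=cam('top'); save(im,'t3.png',(140,120,430,300),2.7);go([.54,.402,.105],89)"
```

```text
time: 8.4
ee_pos: [0.5781, 0.0079, 0.0185]
tcp_rot: [179.9, -0.0, 88.0]
wrist_force: [0.0, 0.5, 1.3]
opening: 0.0425
time: 8.8
ee_pos: [0.5788, 0.0078, 0.1631]
tcp_rot: [179.6, -0.0, 88.0]
wrist_force: [1.1, -0.5, 0.0]
opening: 0.0431
t 8.8 pos [0.5788 0.0078 0.1631] rpy [179.6  -0.   88. ] F [ 1.1 -0.5  0. ] op 0.0431 q [ 0.8  7.7  5.5 87.4 -0.   2.8]
shift [ 0.3925 -0.0533  0.0568] turn [ 0.007 -0.    -0.017] rows 8.0
```

View pics/w4.png

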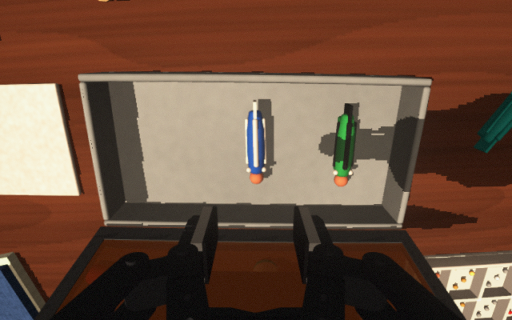

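View pics/t3.png

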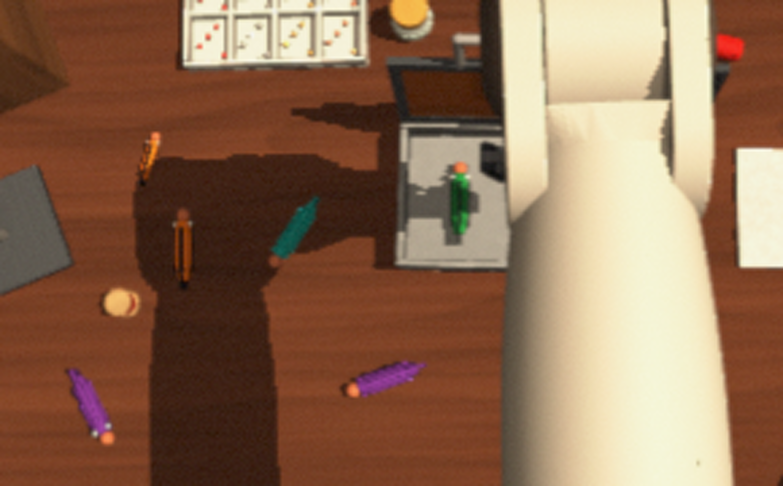

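```bash
python3 -m creep '[[0.03,-0.004,0,0,0,0,0.6],[0.08,-0.01,0,0,0,0,0.6],[0.13,-0.017,0,0,0,0,0.6],[0.18,-0.024,0.005,0,0,0,0.6],[0.23,-0.03,0.015,0,0,0,0.6],[0.28,-0.037,0.03,0,0,-0.017,0.6],[0.33,-0.044,0.04,0,0,-0.017,0.6],[0.37,-0.05,0.055,0,0,-0.017,0.6]]'; python3 -m creep '[[0.022,-0.003,0.002,0,0,0,0.6],[0.022,-0.003,0.002,0,0,0,0.6]]'; python3 -c "
from h import *
st()
im,p=cam('wrist');save(im,'w5.png')"
```

```text
time: 9.7
ee_pos: [0.5398, 0.3813, 0.1016]
tcp_rot: [180.0, -0.0, 89.0]
wrist_force: [1.5, -0.6, 1.3]
opening: 0.0512
time: 9.9
ee_pos: [0.536, 0.4038, 0.0977]
tcp_rot: [-179.8, 0.1, 89.2]
wrist_force: [-0.1, 0.0, 0.0]
opening: 0.051
t 9.9 pos [0.536  0.4038 0.0977] rpy [-1.798e+02  1.000e-01  8.920e+01] F [-0.1  0.   0. ] op 0.051 q [37.  21.3 14.7 83.5  0.  37.8]
```

View pics/w5.png

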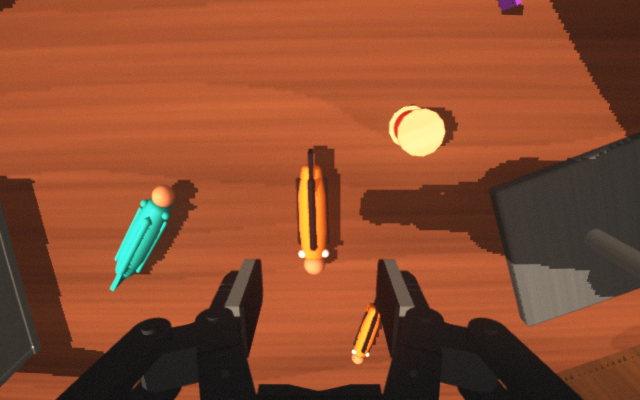

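```bash
python3 -c "
from h import *
_,p=cam('wrist');m,y=lure(p,(314,267),(311,150));go([m[0],m[1],.007],y+90)"
```

```text
ctr [0.5421 0.3976 0.013 ] len 0.0852 yaw 0.2
shift [-0.0034  0.005   0.0924] turn [-0.001  0.001 -0.02 ] rows 1.9
```

```bash
python3 -m creep '[[-0.003,0.004,0.045,0,0,-0.02,0.6],[-0.003,0.004,0.078,0,0,-0.02,0.6],[-0.003,0.004,0.088,0,0,-0.02,0.6],[-0.003,0.004,0.092,0,0,-0.02,0.6],[-0.003,0.004,0.092,0,0,-0.02,0.6],[-0.003,0.004,0.092,0,0,-0.02,0.05],[-0.003,0.004,0.092,0,0,-0.02,0.05],[-0.003,0.004,0.092,0,0,-0.02,0.05]]' 40;  python3 -m creep '[[0,0,0,0,0,0,0.05],[0,0,0,0,0,0,0.05],[0,0,-0.04,0,0,0,0.05],[0,0,-0.08,0,0,0,0.05],[0,0,-0.12,0,0,0,0.05]]' 40; python3 -c "
from h import *
st();go([.574,-.082,.127],88)"
```

```text
time: 10.8
ee_pos: [0.5425, 0.3988, 0.0102]
tcp_rot: [179.9, -0.1, 90.1]
wrist_force: [-0.2, -0.7, 6.5]
opening: 0.0187
time: 11.3
ee_pos: [0.5414, 0.3982, 0.1301]
tcp_rot: [180.0, -0.0, 90.1]
wrist_force: [0.4, 0.4, -1.1]
opening: 0.019
t 11.3 pos [0.5414 0.3982 0.1301] rpy [180.   -0.   90.1] F [ 0.4  0.4 -1.1] op 0.019 q [36.3 21.2 18.1 86.9  0.  36.2]
shift [-0.4803  0.0314  0.0031] turn [ 0.    -0.     0.037] rows 9.6
```

```bash
python3 -m creep '[[-0.03,0.002,0,0,0,0,0.05],[-0.08,0.005,0,0,0,0.01,0.05],[-0.13,0.009,0,0,0,0.01,0.05],[-0.18,0.012,0,0,0,0.02,0.05],[-0.23,0.015,0,0,0,0.02,0.05],[-0.28,0.018,0,0,0,0.033,0.05],[-0.33,0.022,0,0,0,0.037,0.05],[-0.38,0.025,0,0,0,0.037,0.05]]' 40; python3 -m creep '[[-0.05,0.003,0,0,0,0,0.05],[-0.09,0.006,0,0,0,0,0.05],[-0.1,0.006,0,0,0,0,0.05],[-0.1,0.006,0.03,0,0,0,0.05],[-0.1,0.006,0.05,0,0,0,0.05],[-0.1,0.006,0.05,0,0,0,0.05]]'; python3 -c "
from h import *
st();go([.574,-.082,.0175],88)"
```

```text
time: 12.1
ee_pos: [0.5675, 0.0172, 0.1291]
tcp_rot: [179.9, -0.0, 88.0]
wrist_force: [1.2, 0.0, 0.2]
opening: 0.0184
time: 12.7
ee_pos: [0.5685, -0.0806, 0.0758]
tcp_rot: [-179.8, -0.0, 88.0]
wrist_force: [-0.5, 0.6, -0.8]
opening: 0.0192
t 12.7 pos [ 0.5685 -0.0806  0.0758] rpy [-179.8   -0.    88. ] F [-0.5  0.6 -0.8] op 0.0192 q [-8.1  8.3 -3.5 78.5  0.  -6.1]
shift [-0.0012  0.0058  0.0583] turn [-0.004 -0.001  0.   ] rows 1.2
```

```bash
python3 -m creep '[[0,0.004,0.03,0,0,0,0.05],[0,0.004,0.048,0,0,0,0.05],[0,0.004,0.055,0,0,0,0.05],[0,0.004,0.0585,0,0,0,0.05],[0,0.004,0.0585,0,0,0,0.5],[0,0.004,0.0585,0,0,0,0.5],[0,0.004,0.0585,0,0,0,0.5]]' ; python3 -m creep '[[0,0,-0.03,0,0,0,0.5],[0,0,-0.07,0,0,0,0.5],[0,0,-0.12,0,0,0,0.5],[0,0,-0.165,0,0,0,0.5]]'; python3 -c "
from h import *
st()
im,p=cam('wrist');save(im,'w6.png',None,.8); im,p=cam('scene'); save(im,'s1.png',(200,80,420,280),2.7)"
```

```text
time: 13.4
ee_pos: [0.5746, -0.0813, 0.021]
tcp_rot: [179.9, 0.0, 88.0]
wrist_force: [0.0, -0.2, -0.5]
opening: 0.0427
time: 13.8
ee_pos: [0.5738, -0.0812, 0.1877]
tcp_rot: [179.9, 0.0, 88.0]
wrist_force: [1.3, 0.9, -0.0]
opening: 0.0428
t 13.8 pos [ 0.5738 -0.0812  0.1877] rpy [179.9   0.   88. ] F [ 1.3  0.9 -0. ] op 0.0428 q [-8.1  8.3  8.9 90.5  0.  -6.1]
```

View pics/w6.png

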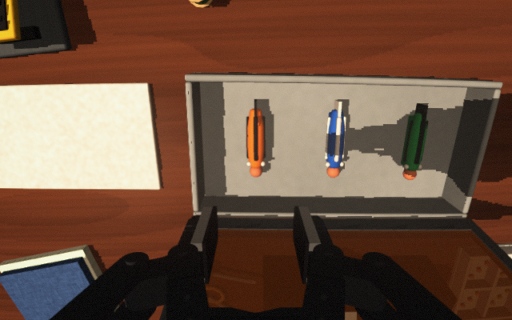

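View pics/s1.png

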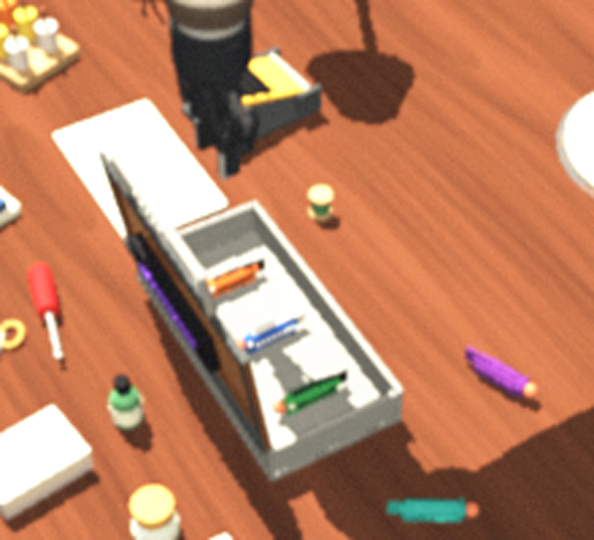

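```bash
python3 -m creep '[[0.03,0,-0.04,0,0,0.14,0.4],[0.06,0,-0.08,0,0,0.28,0.4],[0.09,0,-0.1,0,0,0.42,0.4],[0.09,0,-0.12,0,0,0.56,0.4],[0.09,0,-0.12,0,0,0.7,0.4],[0.09,0,-0.12,0,0,0.84,0.4],[0.09,0,-0.12,0,0,0.98,0.4],[0.09,0,-0.12,0,0,1.12,0.4]]';python3 -c "
from h import *
st();go([.681,.0045,.30],-2)"
```

```text
time: 14.7
ee_pos: [0.5771, 0.0088, 0.3051]
tcp_rot: [180.0, -0.0, 23.5]
wrist_force: [-0.2, -0.8, 0.3]
opening: 0.0343
t 14.7 pos [0.5771 0.0088 0.3051] rpy [180.   -0.   23.5] F [-0.2 -0.8  0.3] op 0.0343 q [  0.9  11.4  25.6 104.2   0.   67.4]
shift [0.0935 0.0453 0.0052] turn [ 0.    -0.001  0.445] rows 3.0
```

```bash
python3 -m creep '[[0.02,0.01,-0.005,0,0,0.14,0.4],[0.05,0.025,-0.005,0,0,0.28,0.4],[0.08,0.04,0,0,0,0.42,0.4],[0.0935,0.045,0.005,0,0,0.445,0.4],[0.0935,0.045,0.005,0,0,0.445,0.4]]';python3 -c "
from h import *
st();im,p=cam('wrist');save(im,'w7.png');
for th in (1.65,1.7,1.75,1.8):
  print(th,proj(p,[.5774+.077-.198*np.cos(th)+.000,.0045,.054+.198*np.sin(th)]))"
```

```text
time: 15.2
ee_pos: [0.6821, 0.0054, 0.2972]
tcp_rot: [180.0, 0.2, -1.7]
wrist_force: [-1.0, 0.1, -0.9]
opening: 0.0341
t 15.2 pos [0.6821 0.0054 0.2972] rpy [180.    0.2  -1.7] F [-1.   0.1 -0.9] op 0.0341 q [  0.4  28.9  47.3 108.6   0.   92.1]
1.65 [[297.35498253 233.75605333]]
1.7 [[314.41361683 232.61057739]]
1.75 [[331.203028   231.13140017]]
1.8 [[347.56519614 229.33941876]]
```

View pics/w7.png

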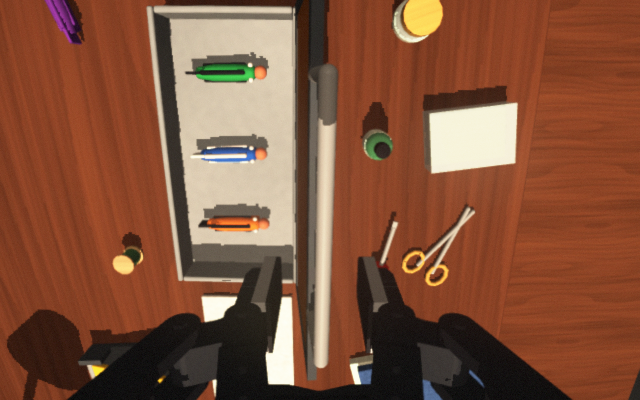

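```bash
python3 -m creep '[[0.003,0,0.03,0,0,0,0.4],[0.003,0,0.055,0,0,0,0.4],[0.003,0,0.067,0,0,0,0.4],[0.003,0,0.067,0,0,0,0.4],[0.003,0,0.067,0,0,0,0],[0.003,0,0.067,0,0,0,0],[0.003,0,0.067,0,0,0,0],[0.003,0,0.067,0,0,0,0]]' 30;python3 -m creep '[[0,0,0,0,0,0,0],[0,0,0,0,0,0,0]]'; python3 -c "
from h import *
st();go([.686,.0045,.2305],-2)"
```

```text
time: 16.05
ee_pos: [0.6841, 0.0053, 0.235]
tcp_rot: [-180.0, -0.2, -1.7]
wrist_force: [-0.5, -0.2, 6.7]
opening: 0.0088
time: 16.25
ee_pos: [0.6842, 0.0052, 0.235]
tcp_rot: [-180.0, -0.2, -1.7]
wrist_force: [-1.4, -0.2, 6.4]
opening: 0.009
t 16.25 pos [0.6842 0.0052 0.235 ] rpy [-180.    -0.2   -1.7] F [-1.4 -0.2  6.4] op 0.009 q [ 0.4 25.  34.8 99.6  0.  92.1]
shift [0.0018 0.0007 0.0045] turn [-0.    -0.003  0.006] rows 0.1
```

```bash
python3 - <<'E'
import numpy as np
th0=1.722
ths=np.concatenate([np.arange(1.67,.2,-.05),[.18,.14,.11,.08,.06,.04,.02,.0]])
k=0;s=th0
while k<len(ths):
    g=ths[k:k+8]
    print([ [round(-.198*(np.cos(t)-np.cos(s)),4),round(-.198*(np.sin(t)-np.sin(s)),4)] for t in g],round(g[-1],3)); s=g[-1];k+=8
E
```

```text
[[np.float64(-0.0102), np.float64(-0.0013)], [np.float64(-0.0201), np.float64(-0.002)], [np.float64(-0.03), np.float64(-0.0023)], [np.float64(-0.0399), np.float64(-0.002)], [np.float64(-0.0497), np.float64(-0.0013)], [np.float64(-0.0596), np.float64(-0.0)], [np.float64(-0.0693), np.float64(0.0017)], [np.float64(-0.079), np.float64(0.0039)]] 1.32
[[np.float64(-0.0095), np.float64(0.0027)], [np.float64(-0.0189), np.float64(0.0059)], [np.float64(-0.0281), np.float64(0.0095)], [np.float64(-0.0371), np.float64(0.0136)], [np.float64(-0.0459), np.float64(0.0181)], [np.float64(-0.0545), np.float64(0.0231)], [np.float64(-0.0628), np.float64(0.0285)], [np.float64(-0.0708), np.float64(0.0343)]] 0.92
[[np.float64(-0.0077), np.float64(0.0062)], [np.float64(-0.0151), np.float64(0.0128)], [np.float64(-0.0222), np.float64(0.0197)], [np.float64(-0.0289), np.float64(0.027)], [np.float64(-0.0352), np.float64(0.0346)], [np.float64(-0.0412), np.float64(0.0425)], [np.float64(-0.0467), np.float64(0.0507)], [np.float64(-0.0519), np.float64(0.0591)]] 0.52
[[np.float64(-0.0047), np.float64(0.0087)], [np.float64(-0.009), np.float64(0.0176)], [np.float64(-0.0128), np.float64(0.0268)], [np.float64(-0.0161), np.float64(0.0361)], [np.float64(-0.019), np.float64(0.0456)], [np.float64(-0.0214), np.float64(0.0552)], [np.float64(-0.023), np.float64(0.0629)], [np.float64(-0.0242), np.float64(0.0708)]] 0.14
[[np.float64(-0.0007), np.float64(0.0059)], [np.float64(-0.0013), np.float64(0.0118)], [np.float64(-0.0016), np.float64(0.0158)], [np.float64(-0.0018), np.float64(0.0197)], [np.float64(-0.0019), np.float64(0.0237)], [np.float64(-0.0019), np.float64(0.0276)]] 0.0
```

```bash
python3 -m creep '[[-0.010,0,-0.001,0,0,0,0],[-0.02,0,-0.002,0,0,0,0],[-0.03,0,-0.002,0,0,0,0],[-0.04,0,-0.002,0,0,0,0],[-0.05,0,-0.001,0,0,0,0],[-0.0595,0,0,0,0,0,0],[-0.069,0,0.002,0,0,0,0],[-0.079,0,0.004,0,0,0,0]]' 30;python3 -c "
from h import *
st()"
python3 -m creep '[[-0.0095,0,0.003,0,0,0,0],[-0.019,0,0.006,0,0,0,0],[-0.028,0,0.0095,0,0,0,0],[-0.037,0,0.0135,0,0,0,0],[-0.046,0,0.018,0,0,0,0],[-0.0545,0,0.023,0,0,0,0],[-0.063,0,0.0285,0,0,0,0],[-0.071,0,0.0345,0,0,0,0]]'
```

```text
time: 17.05
ee_pos: [0.6054, 0.0086, 0.23]
tcp_rot: [-179.9, -0.2, -1.6]
wrist_force: [2.4, 6.0, 1.5]
opening: 0.0087
t 17.05 pos [0.6054 0.0086 0.23  ] rpy [-179.9   -0.2   -1.6] F [2.4 6.  1.5] op 0.0087 q [ 0.8 12.6 18.5 95.7  0.1 92.4]
time: 17.85
ee_pos: [0.5347, 0.0117, 0.1951]
tcp_rot: [-179.7, -0.2, -1.6]
wrist_force: [3.8, 11.6, -0.8]
opening: 0.0086
```

```bash
python3 -m creep '[[-0.008,-0.001,0.006,0,0,0,0],[-0.015,-0.0015,0.013,0,0,0,0],[-0.022,-0.002,0.02,0,0,0,0],[-0.029,-0.0025,0.027,0,0,0,0],[-0.035,-0.003,0.0345,0,0,0,0],[-0.041,-0.003,0.0425,0,0,0,0],[-0.047,-0.003,0.0505,0,0,0,0],[-0.052,-0.003,0.059,0,0,0,0]]';python3 -c "
from h import *
st();im,p=cam('scene');save(im,'s2.png',(200,80,420,280),2.7)"
```

```text
time: 18.65
ee_pos: [0.4842, 0.0144, 0.1362]
tcp_rot: [-180.0, -0.3, -1.7]
wrist_force: [10.8, 1.7, -4.4]
opening: 0.0087
t 18.65 pos [0.4842 0.0144 0.1362] rpy [-180.    -0.3   -1.7] F [10.8  1.7 -4.4] op 0.0087 q [  1.7  -5.2 -10.6  84.3   0.   93.3]
```

View pics/s2.png

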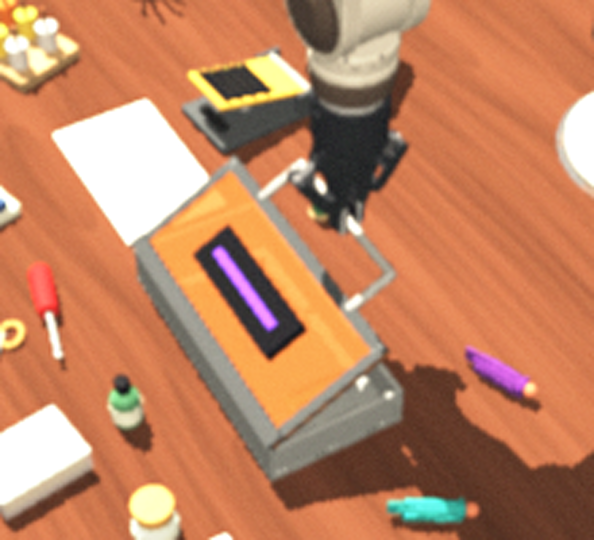

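```bash
python3 -m creep '[[-0.0035,0,0.0085,0,0,0,0],[-0.0075,0,0.0175,0,0,0,0],[-0.0115,0,0.0265,0,0,0,0],[-0.0145,0,0.036,0,0,0,0],[-0.0175,-0.0005,0.0455,0,0,0,0],[-0.02,-0.0005,0.055,0,0,0,0],[-0.0215,-0.0005,0.063,0,0,0,0],[-0.023,-0.0005,0.071,0,0,0,0]]';python3 -c "
from h import *
st()"
```

```text
time: 19.5
ee_pos: [0.4619, 0.0155, 0.0656]
tcp_rot: [-180.0, -0.4, -1.7]
wrist_force: [14.2, 1.5, 0.8]
opening: 0.0086
t 19.5 pos [0.4619 0.0155 0.0656] rpy [-180.    -0.4   -1.7] F [14.2  1.5  0.8] op 0.0086 q [  1.9  -7.4 -20.5  76.6   0.   93.6]
```

```bash
python3 -m creep '[[0.001,0,0.005,0,0,0,0],[0.001,0,0.01,0,0,0,0],[0.001,0,0.014,0,0,0,0],[0.001,0,0.018,0,0,0,0],[0.0015,0,0.021,0,0,0,0],[0.0015,0,0.0235,0,0,0,0],[0.0015,0,0.0255,0,0,0,0],[0.0015,0,0.027,0,0,0,0]]';python3 -c "
from h import *
st();im,p=cam('scene');save(im,'s3.png',(200,80,420,280),2.7)"
```

```text
time: 20.3
ee_pos: [0.461, 0.0153, 0.0412]
tcp_rot: [-180.0, -0.2, -1.7]
wrist_force: [-13.8, 1.0, 45.3]
opening: 0.0083
t 20.3 pos [0.461  0.0153 0.0412] rpy [-180.    -0.2   -1.7] F [-13.8   1.   45.3] op 0.0083 q [  1.9  -6.7 -22.5  74.    0.   93.6]
```

View pics/s3.png

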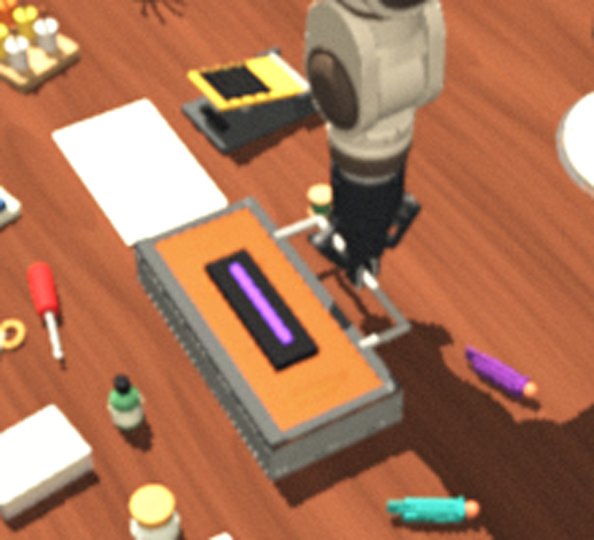

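```bash
python3 -m creep '[[0,0,-0.0015,0,0,0,0],[0.000,0,-0.002,0,0,0,0.4],[0.0,0,-0.002,0,0,0,0.4],[0,0,-0.002,0,0,0,0.4],[0,0,-0.02,0,0,0,0.4],[0,0,-0.06,0,0,0,0.4],[0,0,-0.1,0,0,0,0.4]]';python3 -c "
from h import *
st();im,p=cam('scene');save(im,'s4.png',(200,80,420,280),2.7);im,p=cam('wrist');save(im,'w8.png',None,.8);go([.426,-.328,.2],90)"
```

```text
time: 21.05
ee_pos: [0.4595, 0.0151, 0.1374]
tcp_rot: [180.0, 0.2, -1.7]
wrist_force: [0.8, 0.3, 1.5]
opening: 0.034
t 21.05 pos [0.4595 0.0151 0.1374] rpy [180.    0.2  -1.7] F [0.8 0.3 1.5] op 0.034 q [  1.9  -8.1 -13.1  85.2  -0.   93.6]
shift [-0.026   0.3441 -0.0581] turn [ 0.005 -0.005 -1.6  ] rows 10.7
```

View pics/s4.png

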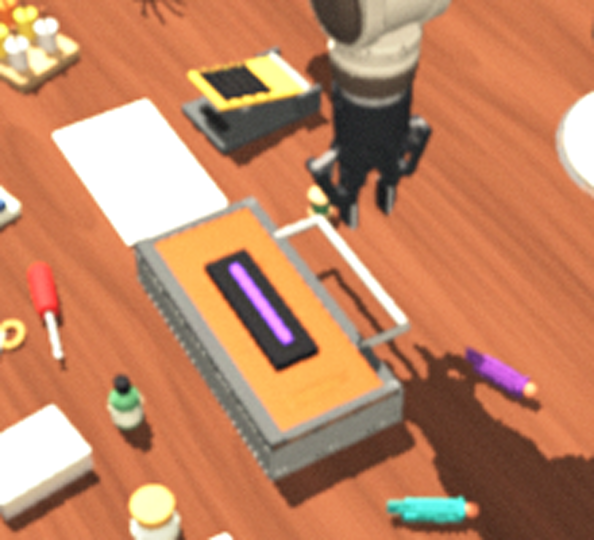

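View pics/w8.png

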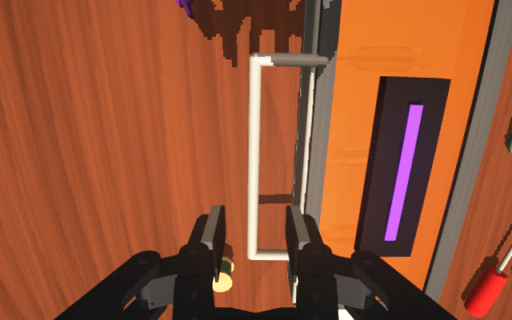

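```bash
python3 -m creep '[[0,0.03,-0.02,0,0,-0.14,0.3],[-0.003,0.07,-0.03,0,0,-0.28,0.2],[-0.006,0.11,-0.03,0,0,-0.42,0],[-0.01,0.15,-0.03,0,0,-0.56,0],[-0.013,0.19,-0.03,0,0,-0.7,0],[-0.016,0.23,-0.03,0,0,-0.84,0],[-0.02,0.27,-0.03,0,0,-0.98,0],[-0.023,0.31,-0.03,0,0,-1.12,0]]';python3 -c "
from h import *
st();go([.430,-.33,.16],88)"
```

```text
time: 21.95
ee_pos: [0.4278, -0.2946, 0.1664]
tcp_rot: [-179.9, -0.0, 62.4]
wrist_force: [1.2, -0.3, -0.1]
opening: 0.0004
t 21.95 pos [ 0.4278 -0.2946  0.1664] rpy [-179.9   -0.    62.4] F [ 1.2 -0.3 -0.1] op 0.0004 q [-34.5   0.   -2.2  87.8  -0.   -6.9]
shift [-0.0304  0.0184  0.0064] turn [-0.001 -0.    -0.447] rows 3.0
```

```bash
python3 -m creep '[[-0.01,0.006,0,0,0,-0.14,0],[-0.02,0.012,0.004,0,0,-0.28,0],[-0.03,0.018,0.006,0,0,-0.42,0],[-0.0304,0.0184,0.006,0,0,-0.447,0],[-0.0304,0.0184,0.006,0,0,-0.447,0]]';python3 -c "
from h import *
st();im,p=cam('wrist');save(im,'w9.png');print(proj(p,[[.430,-.33,.061]]))
im,p=cam('top'); save(im,'t4.png',(270,70,500,300),2.6);"
```

```text
time: 22.45
ee_pos: [0.4303, -0.3283, 0.1606]
tcp_rot: [-179.9, -0.1, 87.5]
wrist_force: [-0.1, -0.4, 0.7]
opening: 0.0001
t 22.45 pos [ 0.4303 -0.3283  0.1606] rpy [-1.799e+02 -1.000e-01  8.750e+01] F [-0.1 -0.4  0.7] op 0.0001 q [-37.3   3.    0.2  87.3   0.  -34.8]
[[316.49813003 200.79579985]]
```

View pics/w9.png

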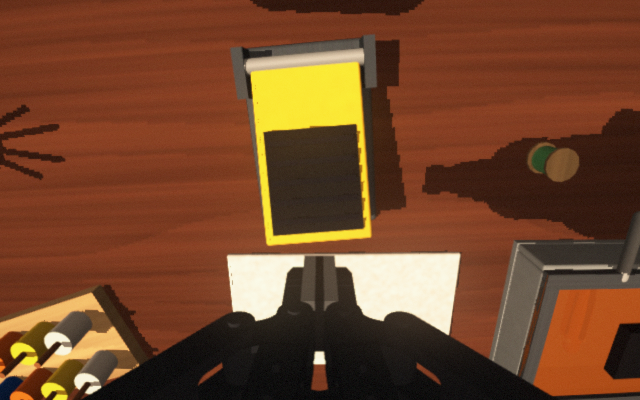

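View pics/t4.png

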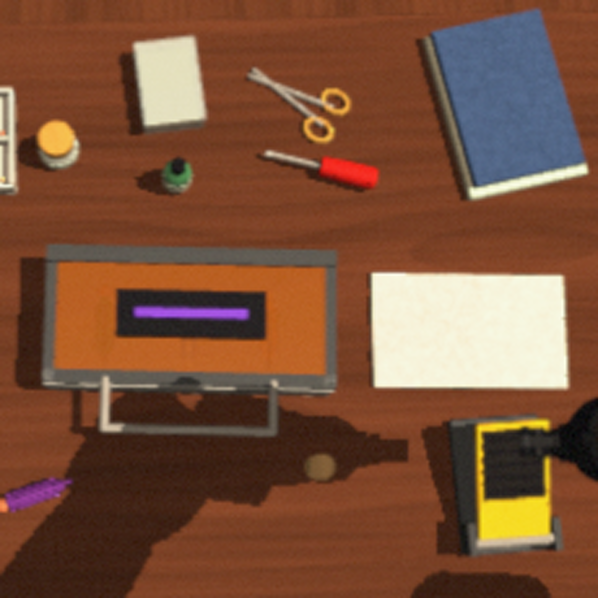

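```bash
python3 -m creep '[[0,0,0.04,0,0,0,0],[0,0,0.08,0,0,0,0],[0,0,0.092,0,0,0,0],[0,0,0.098,0,0,0,0],[0,0,0.104,0,0,0,0],[0,0,0.11,0,0,0,0],[0,0,0.116,0,0,0,0],[0,0,0.12,0,0,0,0]]';python3 -c "
from h import *
st()"
```

```text
time: 23.35
ee_pos: [0.4323, -0.3293, 0.0428]
tcp_rot: [179.8, 0.1, 87.7]
wrist_force: [5.2, 0.9, 6.5]
opening: -0.0001
t 23.35 pos [ 0.4323 -0.3293  0.0428] rpy [1.798e+02 1.000e-01 8.770e+01] F [5.2 0.9 6.5] op -0.0001 q [-37.3   4.5 -11.4  73.9   0.  -35. ]
```

```bash
python3 -m creep '[[0,0,0.002,0,0,0,0],[0,0,0.004,0,0,0,0],[0,0,0.005,0,0,0,0],[0,0,0.006,0,0,0,0]]'; python3 -m creep '[[0,0,0,0,0,0,0],[0,0,0.001,0,0,0,0]]'
```

```text
time: 23.75
ee_pos: [0.4327, -0.3294, 0.0377]
tcp_rot: [179.7, 0.1, 87.7]
wrist_force: [2.0, 3.0, 16.2]
opening: -0.0003
time: 23.95
ee_pos: [0.4327, -0.3294, 0.0375]
tcp_rot: [179.7, 0.1, 87.7]
wrist_force: [-0.1, 5.7, 22.7]
opening: 0.0
```

```bash
for i in 1 2 3; do python3 -m creep '[[0,0,0,0,0,0,0],[0,0,0,0,0,0,0],[0,0,0,0,0,0,0],[0,0,0,0,0,0,0],[0,0,0,0,0,0,0],[0,0,0,0,0,0,0],[0,0,0,0,0,0,0],[0,0,0,0,0,0,0]]' | head -4; done;  python3 -c "
from h import *
im,p=cam('scene');save(im,'s5.png',(200,60,420,260),2.7)"; python3 -m creep '[[0,0,-0.006,0,0,0,0],[0,0,-0.014,0,0,0,0],[0,0,-0.022,0,0,0,0],[0,0,-0.03,0,0,0,0],[0,0,-0.06,0,0,0,0],[0,0,-0.1,0,0,0,0],[0,0,-0.14,0,0,0,0],[0,0,-0.14,0,0,0,0]]'; python3 -c "
from h import *
st();im,p=cam('wrist');save(im,'w10.png',None,.8)
X=toplane(p,[[320,200]],.054)
go([.456,.014,.14],-2)"
```

```text
time: 24.75
ee_pos: [0.4327, -0.3294, 0.0377]
tcp_rot: [179.7, 0.1, 87.7]
wrist_force: [0.6, 4.7, 18.0]
time: 25.55
ee_pos: [0.4327, -0.3294, 0.0377]
tcp_rot: [179.7, 0.1, 87.7]
wrist_force: [0.8, 4.4, 18.1]
time: 26.35
ee_pos: [0.4327, -0.3294, 0.0377]
tcp_rot: [179.7, 0.1, 87.7]
wrist_force: [0.3, 4.5, 17.7]
time: 27.2
ee_pos: [0.4323, -0.3297, 0.1802]
tcp_rot: [179.6, 0.3, 87.6]
wrist_force: [-0.0, -0.1, 0.1]
opening: 0.0002
t 27.2 pos [ 0.4323 -0.3297  0.1802] rpy [179.6   0.3  87.6] F [-0.  -0.1  0.1] op 0.0002 q [-37.3   2.9   2.2  88.9   0.  -35. ]
shift [0.3441 0.01   0.0363] turn [ 5.000e-03 -1.000e-03  1.565e+00] rows 10.4
```

View pics/s5.png

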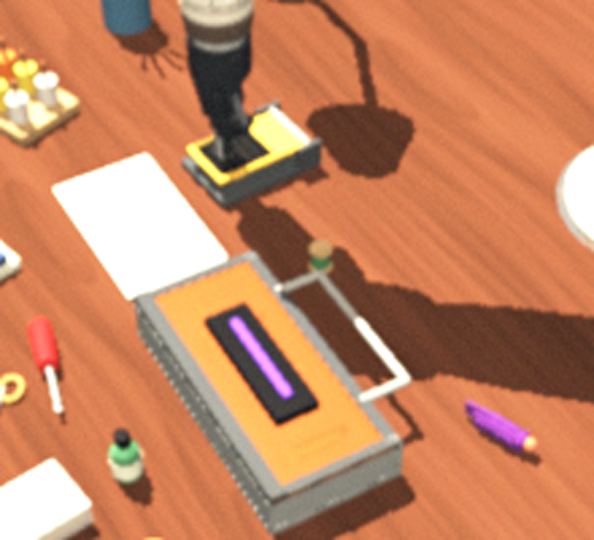

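View pics/w10.png

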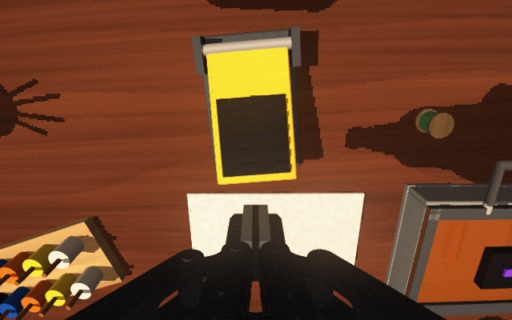

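```bash
python3 -m creep '[[0.03,0.001,0,0,0,0.14,0.4],[0.07,0.002,0,0,0,0.28,0.4],[0.115,0.003,0,0,0,0.42,0.4],[0.16,0.005,0,0,0,0.56,0.4],[0.205,0.006,0,0,0,0.7,0.4],[0.25,0.008,0,0,0,0.84,0.4],[0.3,0.01,0.01,0,0,0.98,0.4],[0.345,0.014,0.035,0,0,1.12,0.4]]';python3 -c "
from h import *
st();go([.4605,.0155,.13],-1.8)"
```

```text
time: 28.05
ee_pos: [0.4569, -0.0028, 0.1485]
tcp_rot: [180.0, -0.1, 25.8]
wrist_force: [1.0, -1.3, -0.7]
opening: 0.034
t 28.05 pos [ 0.4569 -0.0028  0.1485] rpy [ 1.80e+02 -1.00e-01  2.58e+01] F [ 1.  -1.3 -0.7] op 0.034 q [ -0.4  -8.7 -12.4  86.2   0.   63.8]
shift [ 0.0111 -0.0149  0.0185] turn [ 0.    -0.001  0.482] rows 3.2
```

```bash
python3 -m creep '[[0,0,0.005,0,0,0.14,0.4],[0,0,0.01,0,0,0.28,0.4],[0,0,0.015,0,0,0.42,0.4],[0,0,0.015,0,0,0.44,0.4],[0,0,0.015,0,0,0.44,0.4]]';python3 -c "
from h import *
st();im,p=cam('wrist');save(im,'w11.png');go([.4605,.0155,.040],-1.8)"
```

```text
time: 28.55
ee_pos: [0.4564, -0.0046, 0.1328]
tcp_rot: [-180.0, 0.1, 1.1]
wrist_force: [-1.0, -0.1, 0.3]
opening: 0.0343
t 28.55 pos [ 0.4564 -0.0046  0.1328] rpy [-1.8e+02  1.0e-01  1.1e+00] F [-1.  -0.1  0.3] op 0.0343 q [ -0.6  -8.6 -14.   84.6   0.   88.3]
shift [ 0.0043 -0.02    0.0932] turn [-0.     0.001  0.051] rows 1.9
```

View pics/w11.png

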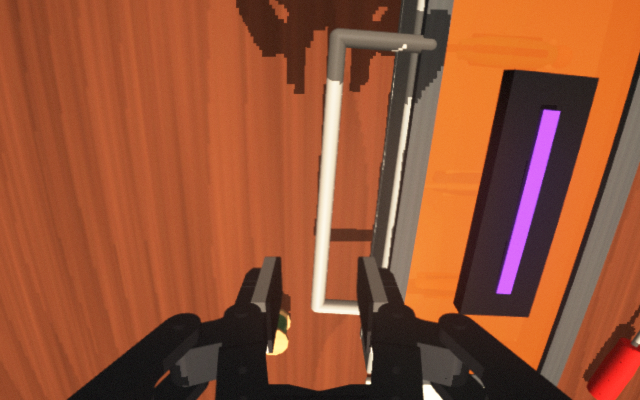

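```bash
python3 -c "
from h import *
_,p=cam('wrist');X=toplane(p,[[337,40],[319,308]],.054);print(X.round(4));d=X[0]-X[1];print(np.degrees(np.arctan2(d[0],d[1])),np.linalg.norm(d),X.mean(0))
m=X.mean(0);go([m[0],m[1],.037],-np.degrees(np.arctan2(d[0],d[1])))"
```

```text
[[ 0.4655  0.1009  0.054 ]
 [ 0.4587 -0.0805  0.054 ]]
2.142660334730929 0.1814465092669877 [0.46208205 0.01020426 0.054     ]
shift [ 0.0056 -0.0148  0.0965] turn [-0.     0.     0.056] rows 2.0
```

```bash
python3 -m creep '[[0.003,-0.008,0.03,0,0,0.056,0.4],[0.0055,-0.0145,0.06,0,0,0.056,0.4],[0.0055,-0.0145,0.085,0,0,0.056,0.4],[0.0055,-0.0145,0.096,0,0,0.056,0.4],[0.0055,-0.0145,0.096,0,0,0.056,0],[0.0055,-0.0145,0.096,0,0,0.056,0],[0.0055,-0.0145,0.096,0,0,0.056,0],[0.0055,-0.0145,0.096,0,0,0.056,0]]' 30;python3 -m creep '[[0,0,0,0,0,0,0],[0,0,0,0,0,0,0]]'; python3 -c "
from h import *
st()
s=0.;ths=np.concatenate([[.02,.05,.09],np.arange(.14,1.73,.05)])
k=0
while k<len(ths):
    g=ths[k:k+8]
    print([ [round(float(-.198*(np.cos(t)-np.cos(s))),4),round(float(-.198*(np.sin(t)-np.sin(s))),4)] for t in g],round(g[-1],3)); s=g[-1];k+=8
"
```

```text
time: 29.45
ee_pos: [0.4607, 0.0099, 0.0382]
tcp_rot: [-180.0, 0.2, -2.3]
wrist_force: [-8.4, 0.1, -2.0]
opening: 0.0083
time: 29.65
ee_pos: [0.4606, 0.0099, 0.0382]
tcp_rot: [-180.0, 0.2, -2.3]
wrist_force: [-8.9, 1.2, -2.7]
opening: 0.0084
t 29.65 pos [0.4606 0.0099 0.0382] rpy [-180.     0.2   -2.3] F [-8.9  1.2 -2.7] op 0.0084 q [  1.2  -6.3 -22.5  74.    0.   93.5]
[[0.0, -0.004], [0.0002, -0.0099], [0.0008, -0.0178], [0.0019, -0.0276], [0.0036, -0.0374], [0.0057, -0.0471], [0.0083, -0.0566], [0.0113, -0.066]] 0.34
[[0.0035, -0.0092], [0.0075, -0.0183], [0.012, -0.0272], [0.0168, -0.0358], [0.0221, -0.0441], [0.0279, -0.0522], [0.034, -0.06], [0.0404, -0.0675]] 0.74
[[0.0069, -0.0071], [0.0141, -0.0139], [0.0216, -0.0204], [0.0294, -0.0264], [0.0376, -0.032], [0.046, -0.0372], [0.0546, -0.042], [0.0635, -0.0464]] 1.14
[[0.0091, -0.0039], [0.0184, -0.0074], [0.0278, -0.0103], [0.0374, -0.0128], [0.0471, -0.0149], [0.0569, -0.0164], [0.0667, -0.0174], [0.0766, -0.018]] 1.54
[[0.0099, -0.0001], [0.0198, 0.0004], [0.0296, 0.0013]] 1.69
```

```bash
python3 -m creep '[[-0.001,0,-0.004,0,0,0,0],[-0.001,0,-0.010,0,0,0,0],[0,0,-0.018,0,0,0,0],[0.001,0,-0.0275,0,0,0,0],[0.0025,0,-0.0375,0,0,0,0],[0.0045,0,-0.047,0,0,0,0],[0.007,0,-0.0565,0,0,0,0],[0.010,0,-0.066,0,0,0,0]]' 30;python3 -c "
from h import *
st()"
```

```text
time: 30.45
ee_pos: [0.4717, 0.0094, 0.105]
tcp_rot: [180.0, 0.0, -2.3]
wrist_force: [-4.9, -1.8, -1.9]
opening: 0.0085
t 30.45 pos [0.4717 0.0094 0.105 ] rpy [180.    0.   -2.3] F [-4.9 -1.8 -1.9] op 0.0085 q [  1.2  -6.3 -15.1  81.3  -0.   93.4]
```

```bash
python3 -m creep '[[0.0035,0,-0.009,0,0,0,0],[0.0075,0,-0.018,0,0,0,0],[0.012,0,-0.027,0,0,0,0],[0.0165,0,-0.036,0,0,0,0],[0.022,0,-0.044,0,0,0,0],[0.0275,0,-0.052,0,0,0,0],[0.034,0,-0.06,0,0,0,0],[0.0405,0,-0.0675,0,0,0,0]]' 30;python3 -m creep '[[0.007,0,-0.007,0,0,0,0],[0.014,0,-0.014,0,0,0,0],[0.0215,0,-0.0205,0,0,0,0],[0.0295,0,-0.0265,0,0,0,0],[0.0375,0,-0.032,0,0,0,0],[0.046,0,-0.037,0,0,0,0],[0.0545,0,-0.042,0,0,0,0],[0.0635,0,-0.0465,0,0,0,0]]';python3 -c "
from h import *
st();im,p=cam('scene');save(im,'s6.png',(200,60,420,260),2.7)"
```

```text
time: 31.25
ee_pos: [0.5113, 0.0075, 0.1734]
tcp_rot: [179.9, 0.1, -2.3]
wrist_force: [-14.7, -2.6, 7.6]
opening: 0.0084
time: 32.05
ee_pos: [0.5761, 0.0046, 0.2211]
tcp_rot: [179.9, -0.2, -2.3]
wrist_force: [-8.3, -5.2, 10.4]
opening: 0.0088
t 32.05 pos [0.5761 0.0046 0.2211] rpy [179.9  -0.2  -2.3] F [-8.3 -5.2 10.4] op 0.0088 q [ 0.5  8.2 12.5 94.1 -0.1 92.8]
```

View pics/s6.png

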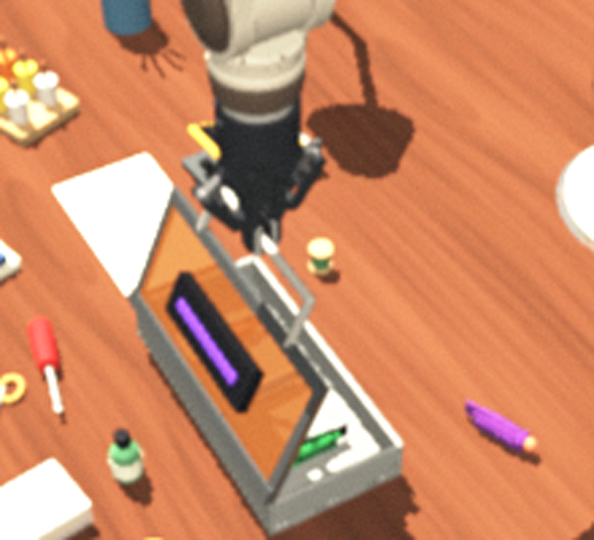

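```bash
python3 -m creep '[[0.009,0,-0.0045,0,0,0,0],[0.018,0,-0.0085,0,0,0,0],[0.0275,0,-0.0115,0,0,0,0],[0.037,0,-0.014,0,0,0,0],[0.047,0,-0.016,0,0,0,0],[0.0565,0,-0.0175,0,0,0,0],[0.0665,0,-0.0185,0,0,0,0],[0.0765,0,-0.019,0,0,0,0]]' 30;python3 -m creep '[[0.010,0,0,0,0,0,0],[0.02,0,0,0,0,0,0],[0.03,0,0.001,0,0,0,0],[0.038,0,0.0025,0,0,0,0],[0.038,0,0.0025,0,0,0,0]]';python3 -c "
from h import *
st()"
```

```text
time: 32.9
ee_pos: [0.6531, 0.0014, 0.2394]
tcp_rot: [179.9, -0.2, -2.3]
wrist_force: [-3.9, -4.6, 2.8]
opening: 0.0085
time: 33.4
ee_pos: [0.6921, -0.0003, 0.2361]
tcp_rot: [179.9, -0.2, -2.3]
wrist_force: [1.7, -5.1, 0.9]
opening: 0.0085
t 33.4 pos [ 6.921e-01 -3.000e-04  2.361e-01] rpy [179.9  -0.2  -2.3] F [ 1.7 -5.1  0.9] op 0.0085 q [ 0.000e+00  2.630e+01  3.670e+01  1.001e+02 -1.000e-01  9.230e+01]
```

```bash
python3 -m creep '[[0,0,0,0,0,0,0.35],[0,0,0,0,0,0,0.35],[0,0,0,0,0,0,0.35],[0,0,-0.03,0,0,0,0.35],[0,0,-0.07,0,0,0,0.35],[-0.05,0,-0.08,0,0,0,0.35],[-0.1,0,-0.08,0,0,0,0.35],[-0.1,0,-0.08,0,0,0,0.35]]' 40;python3 -c "
from h import *
st();im,p=cam('wrist');save(im,'w12.png');im,p=cam('scene');save(im,'s7.png',(200,60,420,260),2.7)
go([.55,-.08,.19],88)"
```

```text
time: 34.2
ee_pos: [0.5857, 0.0052, 0.3138]
tcp_rot: [-180.0, 0.2, -2.2]
wrist_force: [0.4, 0.1, 0.7]
opening: 0.0297
t 34.2 pos [0.5857 0.0052 0.3138] rpy [-180.     0.2   -2.2] F [0.4 0.1 0.7] op 0.0297 q [  0.5  13.4  29.  105.8   0.   92.8]
shift [-0.036   0.0866  0.1252] turn [ 1.000e-03 -1.000e-03 -1.575e+00] rows 10.5
```

View pics/w12.png

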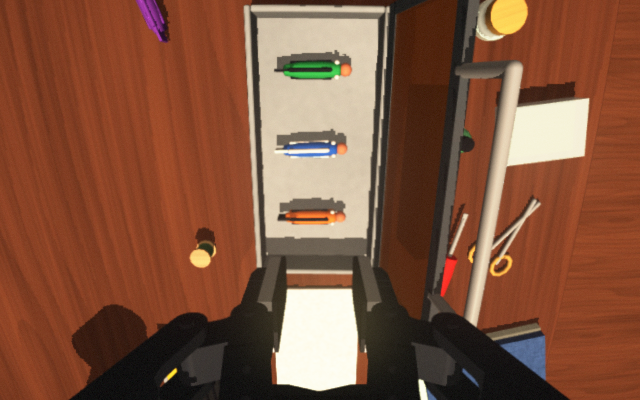

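View pics/s7.png

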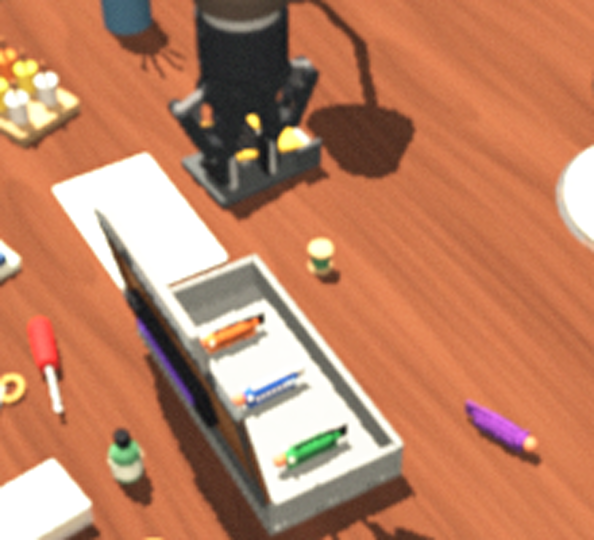

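```bash
python3 -c "
from h import *
_,p=cam('wrist')
for b,t in (((346,70),(277,70)),((341,150),(276,151)),((341,217),(279,217))): lure(p,b,t,.02)
B=toplane(p,[(248,8),(386,9),(372,271),(262,274)],.05);print(B.round(3)[:,:2].tolist())
M=toplane(p,[(280,290),(356,290)],.006);print(M.round(3)[:,:2].tolist())
"
```

```text
ctr [0.5851 0.1    0.02  ] len 0.0801 yaw -2.3
ctr [0.5774 0.0057 0.02  ] len 0.0807 yaw -1.4
ctr [ 0.5756 -0.0828  0.02  ] len 0.0818 yaw -2.2
[[0.523, 0.163], [0.665, 0.157], [0.653, -0.15], [0.51, -0.148]]
[[0.525, -0.202], [0.636, -0.206]]
```

```bash
python3 -m creep '[[0,0.01,0,0,0,-0.14,0.5],[0,0.02,0,0,0,-0.28,0.5],[-0.002,0.03,0.01,0,0,-0.42,0.5],[-0.004,0.045,0.03,0,0,-0.56,0.5],[-0.006,0.06,0.05,0,0,-0.7,0.5],[-0.008,0.075,0.07,0,0,-0.84,0.5],[-0.01,0.087,0.1,0,0,-0.98,0.5],[-0.01,0.087,0.13,0,0,-1.12,0.5]]';python3 -c "
from h import *
st();go([.5755,-.0825,.12],88)"
```

```text
time: 35.15
ee_pos: [0.5783, -0.0832, 0.1834]
tcp_rot: [179.9, -0.0, 62.1]
wrist_force: [0.0, 0.7, 0.5]
opening: 0.0425
t 35.15 pos [ 0.5783 -0.0832  0.1834] rpy [179.9  -0.   62.1] F [0.  0.7 0.5] op 0.0425 q [-8.2  8.9  9.1 90.1 -0.  19.7]
shift [-0.0007 -0.0029  0.0634] turn [ 0.002  0.    -0.451] rows 3.0
```

```bash
python3 -m creep '[[0,-0.001,0.015,0,0,-0.14,0.5],[0,-0.002,0.03,0,0,-0.28,0.5],[0,-0.003,0.045,0,0,-0.42,0.5],[0,-0.003,0.063,0,0,-0.451,0.5],[0,-0.003,0.063,0,0,-0.451,0.5]]';python3 -c "
from h import *
st();im,p=cam('wrist');save(im,'w13.png')
print(proj(p,[.5755,-.0825,.02]));go([.5755,-.0825,.017],88)"
```

```text
time: 35.65
ee_pos: [0.5745, -0.0802, 0.1187]
tcp_rot: [-179.8, -0.0, 87.8]
wrist_force: [-0.8, -0.3, 0.3]
opening: 0.0428
t 35.65 pos [ 0.5745 -0.0802  0.1187] rpy [-179.8   -0.    87.8] F [-0.8 -0.3  0.3] op 0.0428 q [-7.9  8.5  1.5 83.2  0.  -5.7]
[[315.88212748 203.16591155]]
shift [-0.0022  0.0009  0.1033] turn [-0.002 -0.    -0.006] rows 2.1
```

View pics/w13.png

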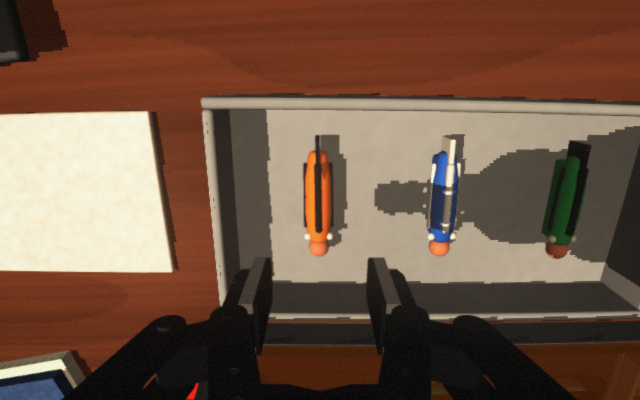

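```bash
python3 -m creep '[[-0.001,0,0.045,0,0,0,0.5],[-0.001,0,0.08,0,0,0,0.5],[-0.001,0,0.096,0,0,0,0.5],[-0.001,0,0.102,0,0,0,0.5],[-0.001,0,0.102,0,0,0,0.5],[-0.001,0,0.102,0,0,0,0.05],[-0.001,0,0.102,0,0,0,0.05],[-0.001,0,0.102,0,0,0,0.05]]' 40;python3 -m creep '[[0,0,0,0,0,0,0.05],[0,0,0,0,0,0,0.05],[0,0,-0.04,0,0,0,0.05],[0,0,-0.08,0,0,0,0.05],[0,0,-0.12,0,0,0,0.05]]';  python3 -c "
from h import *
st();go([.565,-.370,.137],88)"
```

```text
time: 36.5
ee_pos: [0.5757, -0.0814, 0.0211]
tcp_rot: [179.8, 0.0, 87.7]
wrist_force: [0.0, 0.3, 6.1]
opening: 0.019
time: 37.0
ee_pos: [0.5742, -0.0812, 0.1412]
tcp_rot: [180.0, 0.0, 87.7]
wrist_force: [1.3, -1.1, -1.3]
opening: 0.0191
t 37.0 pos [ 0.5742 -0.0812  0.1412] rpy [180.    0.   87.7] F [ 1.3 -1.1 -1.3] op 0.0191 q [-8.   8.2  3.6 85.4  0.  -5.8]
shift [-0.289   0.0023  0.0042] turn [ 0.     0.    -0.005] rows 5.8
```

```bash
python3 -m creep '[[-0.03,0,0,0,0,0,0.05],[-0.075,0,0,0,0,0,0.05],[-0.12,0.001,0,0,0,0,0.05],[-0.165,0.001,0,0,0,0,0.05],[-0.21,0.002,0,0,0,0,0.05],[-0.25,0.002,0.01,0,0,0,0.05],[-0.28,0.002,0.03,0,0,0,0.05],[-0.289,0.002,0.06,0,0,0,0.05]]';python3 -m creep '[[0,0,0.02,0,0,0,0.05],[0,0,0.02,0,0,0,0.05]]';  python3 -c "
from h import *
st();go([.565,-.370,.0205],88)"
```

```text
time: 37.8
ee_pos: [0.5652, -0.3739, 0.0804]
tcp_rot: [179.8, 0.1, 87.6]
wrist_force: [-0.8, 0.4, -1.8]
opening: 0.0188
time: 38.0
ee_pos: [0.5634, -0.3696, 0.0559]
tcp_rot: [-179.8, -0.2, 87.7]
wrist_force: [0.4, 0.4, -0.4]
opening: 0.0189
t 38.0 pos [ 0.5634 -0.3696  0.0559] rpy [-179.8   -0.2   87.7] F [ 0.4  0.4 -0.4] op 0.0189 q [-33.3  22.4  11.4  79.3   0.  -31. ]
shift [-0.0004  0.0018  0.0354] turn [-0.004 -0.003 -0.006] rows 0.7
```

```bash
python3 -m creep '[[0,0.001,0.02,0,0,0,0.05],[0,0.001,0.03,0,0,0,0.05],[0,0.001,0.036,0,0,0,0.05],[0,0.001,0.038,0,0,0,0.05],[0,0.001,0.039,0,0,0,0.05]]'; python3 -c "
from h import *
st()"
```

```text
time: 38.5
ee_pos: [0.5662, -0.3701, 0.0209]
tcp_rot: [180.0, 0.0, 87.7]
wrist_force: [0.9, 0.2, -0.7]
opening: 0.0189
t 38.5 pos [ 0.5662 -0.3701  0.0209] rpy [180.    0.   87.7] F [ 0.9  0.2 -0.7] op 0.0189 q [-33.2  23.1   8.5  75.3  -0.  -30.9]
```

```bash
python3 -m creep '[[0,0,0,0,0,0,0.45],[0,0,0,0,0,0,0.45],[0,0,0,0,0,0,0.45],[0,0,-0.03,0,0,0,0.45],[0,0,-0.07,0,0,0,0.45],[0,0,-0.11,0,0,0,0.45],[0,0,-0.11,0,0,0,0.45]]'; python3 -c "
from h import *
st();im,p=cam('wrist');save(im,'w14.png',None,.8);go([.577,.0065,.12],88)"
```

```text
time: 39.2
ee_pos: [0.5679, -0.3714, 0.1374]
tcp_rot: [179.5, 0.3, 87.7]
wrist_force: [1.1, -0.6, -0.6]
opening: 0.0386
t 39.2 pos [ 0.5679 -0.3714  0.1374] rpy [179.5   0.3  87.7] F [ 1.1 -0.6 -0.6] op 0.0386 q [-33.2  21.6  19.4  87.2   0.  -30.9]
shift [ 0.3777 -0.0053  0.0129] turn [ 0.005  0.003 -0.005] rows 7.6
```

View pics/w14.png

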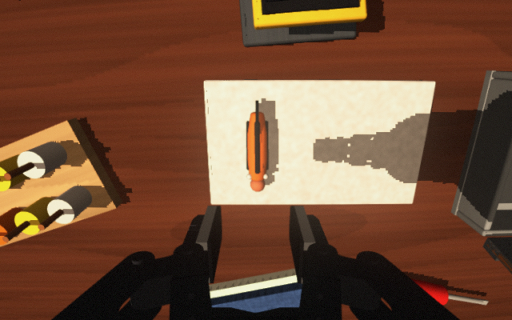

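Orange lies flat on the mat (bead about (257,186), tail (257,102) of the 0.8-scale picture). Now blue.

```bash
python3 -m creep '[[0.03,0,0,0,0,0,0.5],[0.08,-0.001,0,0,0,0,0.5],[0.13,-0.001,0,0,0,0,0.5],[0.18,-0.002,0,0,0,0,0.5],[0.23,-0.003,0,0,0,0,0.5],[0.28,-0.004,0,0,0,0,0.5],[0.33,-0.005,0,0,0,0,0.5],[0.365,-0.005,0.005,0,0,0,0.5]]';python3 -m creep '[[0.013,0,0.01,0,0,0,0.5],[0.013,0,0.01,0,0,0,0.5],[0.013,0,0.01,0,0,0,0.5]]'; python3 -c "
from h import *
st();im,p=cam('wrist');save(im,'w15.png')"
```

```text
time: 40.05
ee_pos: [0.5749, -0.0024, 0.1247]
tcp_rot: [-180.0, -0.0, 87.8]
wrist_force: [1.0, -1.1, 0.8]
opening: 0.0428
time: 40.35
ee_pos: [0.5755, 0.0072, 0.1142]
tcp_rot: [-179.9, 0.0, 87.7]
wrist_force: [-0.6, -0.1, -0.5]
opening: 0.0426
t 40.35 pos [0.5755 0.0072 0.1142] rpy [-179.9    0.    87.7] F [-0.6 -0.1 -0.5] op 0.0426 q [ 0.7  7.8  0.2 82.5 -0.   3. ]
```

View pics/w15.png

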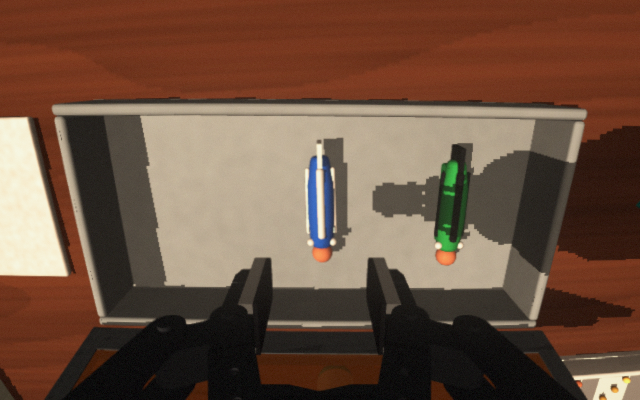

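```bash
python3 -c "
from h import *
_,p=cam('wrist');m,y=lure(p,(322,254),(320,142),.02);go([m[0],m[1],.017],y+90)"
```

```text
ctr [0.5757 0.0081 0.02  ] len 0.0832 yaw -1.2
shift [ 0.0016 -0.0003  0.098 ] turn [-0.    0.   -0.02] rows 2.0
```

```bash
python3 -m creep '[[0.0015,0,0.045,0,0,-0.02,0.5],[0.0015,0,0.08,0,0,-0.02,0.5],[0.0015,0,0.092,0,0,-0.02,0.5],[0.0015,0,0.097,0,0,-0.02,0.5],[0.0015,0,0.097,0,0,-0.02,0.5],[0.0015,0,0.097,0,0,-0.02,0.05],[0.0015,0,0.097,0,0,-0.02,0.05],[0.0015,0,0.097,0,0,-0.02,0.05]]' 40;python3 -m creep '[[0,0,0,0,0,0,0.05],[0,0,0,0,0,0,0.05],[0,0,-0.04,0,0,0,0.05],[0,0,-0.08,0,0,0,0.05],[0,0,-0.12,0,0,0,0.05]]';  python3 -c "
from h import *
st();go([.565,-.308,.137],88)"
```

```text
time: 41.25
ee_pos: [0.5772, 0.0092, 0.0202]
tcp_rot: [179.8, 0.0, 88.9]
wrist_force: [-0.1, -0.6, 6.7]
opening: 0.0189
time: 41.75
ee_pos: [0.5759, 0.0094, 0.1403]
tcp_rot: [180.0, -0.0, 88.9]
wrist_force: [0.8, -0.3, -0.5]
opening: 0.019
t 41.75 pos [0.5759 0.0094 0.1403] rpy [180.   -0.   88.9] F [ 0.8 -0.3 -0.5] op 0.019 q [ 0.9  7.6  2.9 85.2  0.   2. ]
shift [-0.3175 -0.0047  0.0033] turn [ 0.001 -0.     0.015] rows 6.4
```

```bash
python3 -m creep '[[-0.03,0,0,0,0,0,0.05],[-0.08,-0.001,0,0,0,0.005,0.05],[-0.13,-0.002,0,0,0,0.015,0.05],[-0.18,-0.003,0,0,0,0.015,0.05],[-0.23,-0.004,0,0,0,0.015,0.05],[-0.27,-0.005,0,0,0,0.015,0.05],[-0.305,-0.005,0.01,0,0,0.015,0.05],[-0.317,-0.005,0.04,0,0,0.015,0.05]]';python3 -m creep '[[0,0,0.03,0,0,0,0.05],[0,0,0.035,0,0,0,0.05],[0,0,0.035,0,0,0,0.05]]';  python3 -c "
from h import *
st();go([.566,-.308,.020],88)"
```

```text
time: 42.55
ee_pos: [0.5658, -0.3118, 0.1012]
tcp_rot: [179.7, 0.2, 87.9]
wrist_force: [-0.1, 0.2, -1.4]
opening: 0.019
time: 42.85
ee_pos: [0.5644, -0.3072, 0.0631]
tcp_rot: [-179.9, -0.0, 88.0]
wrist_force: [0.2, 0.8, 0.1]
opening: 0.0185
t 42.85 pos [ 0.5644 -0.3072  0.0631] rpy [-179.9   -0.    88. ] F [0.2 0.8 0.1] op 0.0185 q [-28.6  17.7   6.2  78.6   0.  -26.6]
shift [-0.0008  0.0016  0.0431] turn [-0.001 -0.001  0.001] rows 0.9
```

```bash
python3 -m creep '[[0,0.001,0.02,0,0,0,0.05],[0,0.001,0.033,0,0,0,0.05],[0,0.001,0.04,0,0,0,0.05],[0,0.001,0.043,0,0,0,0.05],[0,0.001,0.044,0,0,0,0.05],[0,0.001,0.044,0,0,0,0.05]]'; python3 -c "
from h import *
st()"; python3 -m creep '[[0,0,0,0,0,0,0.45],[0,0,0,0,0,0,0.45],[0,0,0,0,0,0,0.45],[0,0,-0.03,0,0,0,0.45],[0,0,-0.07,0,0,0,0.45],[0,0,-0.11,0,0,0,0.45],[0,0,-0.11,0,0,0,0.45]]'; python3 -c "
from h import *
st();im,p=cam('wrist');save(im,'w16.png',None,.8);go([.58,.1,.115],88)"
```

```text
time: 43.45
ee_pos: [0.566, -0.3077, 0.0198]
tcp_rot: [180.0, 0.0, 88.0]
wrist_force: [0.3, -0.3, -1.1]
opening: 0.0187
t 43.45 pos [ 0.566  -0.3077  0.0198] rpy [180.   0.  88.] F [ 0.3 -0.3 -1.1] op 0.0187 q [-28.5  18.8   2.8  73.9  -0.  -26.6]
time: 44.15
ee_pos: [0.5679, -0.3088, 0.136]
tcp_rot: [179.5, 0.2, 88.0]
wrist_force: [0.4, 0.1, 0.6]
opening: 0.0383
t 44.15 pos [ 0.5679 -0.3088  0.136 ] rpy [179.5   0.2  88. ] F [0.4 0.1 0.6] op 0.0383 q [-28.5  16.9  13.3  85.9   0.  -26.6]
shift [ 0.4086 -0.0014  0.0167] turn [0.005 0.003 0.   ] rows 8.2
```

View pics/w16.png

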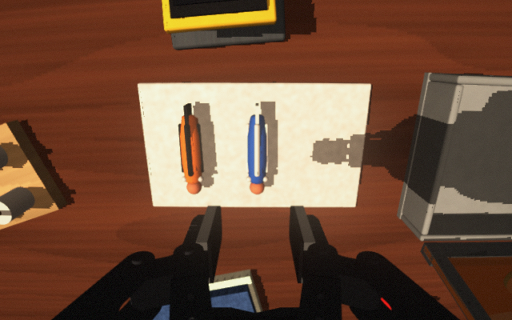

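Orange and blue stand upright on the mat. Now green.

```bash
python3 -m creep '[[0.04,0,0,0,0,0,0.5],[0.09,0,0,0,0,0,0.5],[0.14,0,0,0,0,0,0.5],[0.19,0,0,0,0,0,0.5],[0.24,-0.001,0,0,0,0,0.5],[0.29,-0.001,0,0,0,0,0.5],[0.34,-0.001,0,0,0,0,0.5],[0.38,-0.001,0.005,0,0,0,0.5]]';python3 -m creep '[[0.025,0,0.01,0,0,0,0.5],[0.028,0,0.012,0,0,0,0.5],[0.028,0,0.012,0,0,0,0.5]]'; python3 -c "
from h import *
st();im,p=cam('wrist');save(im,'w17.png')"
```

```text
time: 45.0
ee_pos: [0.5775, 0.0748, 0.1236]
tcp_rot: [-180.0, -0.0, 88.1]
wrist_force: [1.4, -0.6, 0.3]
opening: 0.0426
time: 45.3
ee_pos: [0.5782, 0.1005, 0.1108]
tcp_rot: [-179.9, 0.0, 88.1]
wrist_force: [0.5, 0.3, 0.8]
opening: 0.0424
t 45.3 pos [0.5782 0.1005 0.1108] rpy [-179.9    0.    88.1] F [0.5 0.3 0.8] op 0.0424 q [ 9.9  9.4  1.7 82.4 -0.  11.8]
```

View pics/w17.png

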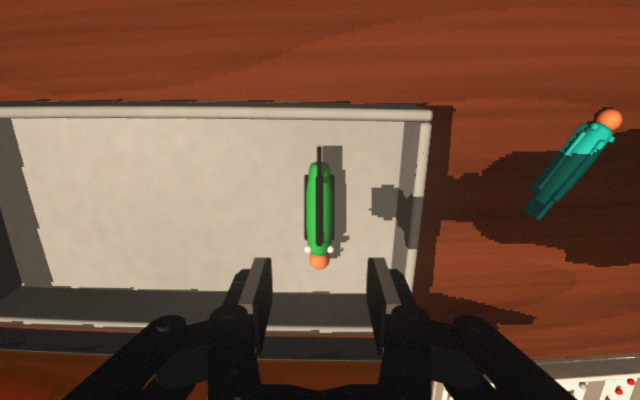

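```bash
python3 -c "
from h import *
_,p=cam('wrist');m,y=lure(p,(319,261),(319,149),.02);go([m[0],m[1],.017],y+90)"; python3 -m creep '[[0,0.001,0.045,0,0,0,0.5],[0,0.001,0.077,0,0,0,0.5],[0,0.001,0.089,0,0,0,0.5],[0,0.001,0.094,0,0,0,0.5],[0,0.001,0.094,0,0,0,0.5]]'
```

```text
ctr [0.5823 0.0995 0.02  ] len 0.0831 yaw -1.9
shift [0.0004 0.0037 0.0948] turn [-0.001  0.    -0.001] rows 1.9
time: 45.9
ee_pos: [0.5804, 0.0996, 0.019]
tcp_rot: [180.0, -0.0, 88.0]
wrist_force: [-0.3, 0.9, 0.0]
opening: 0.0428
```

```bash
python3 -m creep '[[0,0.001,0,0,0,0,0.05],[0,0.001,0,0,0,0,0.05],[0,0.001,0,0,0,0,0.05],[0,0.001,0,0,0,0,0.05],[0,0.001,0,0,0,0,0.05],[0,0.001,-0.04,0,0,0,0.05],[0,0.001,-0.08,0,0,0,0.05],[0,0.001,-0.12,0,0,0,0.05]]' 40;  python3 -c "
from h import *
st();go([.566,-.246,.137],88)"
```

```text
time: 46.7
ee_pos: [0.5807, 0.1002, 0.1401]
tcp_rot: [180.0, -0.0, 88.0]
wrist_force: [0.9, 0.6, -1.3]
opening: 0.0189
t 46.7 pos [0.5807 0.1002 0.1401] rpy [180.  -0.  88.] F [ 0.9  0.6 -1.3] op 0.0189 q [ 9.8  9.5  4.9 85.4 -0.  11.8]
shift [-0.3465 -0.0028  0.0031] turn [ 0.    -0.     0.001] rows 6.9
```

```bash
python3 -m creep '[[-0.03,0,0,0,0,0,0.05],[-0.08,0,0,0,0,0,0.05],[-0.13,-0.001,0,0,0,0,0.05],[-0.18,-0.001,0,0,0,0,0.05],[-0.23,-0.002,0,0,0,0,0.05],[-0.28,-0.002,0,0,0,0,0.05],[-0.325,-0.003,0,0,0,0,0.05],[-0.345,-0.003,0.01,0,0,0,0.05]]';python3 -m creep '[[0,0,0.03,0,0,0,0.05],[0,0,0.06,0,0,0,0.05],[0,0,0.06,0,0,0,0.05]]';  python3 -c "
from h import *
st();go([.566,-.246,.020],88)"
```

```text
time: 47.5
ee_pos: [0.566, -0.2485, 0.1299]
tcp_rot: [179.8, 0.1, 87.9]
wrist_force: [0.3, 1.1, 0.1]
opening: 0.0188
time: 47.8
ee_pos: [0.5639, -0.244, 0.0643]
tcp_rot: [-179.7, -0.1, 88.0]
wrist_force: [-0.3, 0.5, 0.0]
opening: 0.0184
t 47.8 pos [ 0.5639 -0.244   0.0643] rpy [-1.797e+02 -1.000e-01  8.800e+01] F [-0.3  0.5  0. ] op 0.0184 q [-23.4  14.1   1.9  78.2   0.  -21.4]
shift [-0.0021  0.0024  0.0443] turn [-0.006 -0.002 -0.   ] rows 0.9
```

```bash
python3 -m creep '[[-0.001,0.001,0.02,0,0,0,0.05],[-0.001,0.001,0.035,0,0,0,0.05],[-0.001,0.001,0.043,0,0,0,0.05],[-0.001,0.001,0.047,0,0,0,0.05],[-0.001,0.001,0.048,0,0,0,0.05],[-0.001,0.001,0.048,0,0,0,0.05]]'; python3 -c "
from h import *
st()"
```

```text
time: 48.4
ee_pos: [0.5672, -0.2456, 0.0208]
tcp_rot: [180.0, 0.0, 88.0]
wrist_force: [0.2, 0.2, -0.4]
opening: 0.019
t 48.4 pos [ 0.5672 -0.2456  0.0208] rpy [180.   0.  88.] F [ 0.2  0.2 -0.4] op 0.019 q [-23.4  15.3  -1.5  73.2   0.  -21.4]
```

```bash
python3 -m creep '[[0,0,0.001,0,0,0,0.05],[0,0,0.001,0,0,0,0.45],[0,0,0.001,0,0,0,0.45],[0,0,0.001,0,0,0,0.45],[0,0,-0.03,0,0,0,0.45],[0,0,-0.07,0,0,0,0.45],[0,0,-0.12,0,0,0,0.45],[0,0,-0.17,0,0,0,0.45]]';  python3 -m creep '[[0,-0.03,0,0,0,0,0.45],[0,-0.08,0,0,0,0,0.45],[0,-0.13,0,0,0,0,0.45],[0.05,-0.17,0,0,0,0,0.45],[0.1,-0.19,0,0,0,0,0.45],[0.1,-0.19,0,0,0,0,0.45]]'; python3 -c "
from h import *
st();im,p=cam('top');save(im,'t5.png');im,p=cam('scene');save(im,'s8.png',(130,60,430,340),2)
im,p=cam('wrist');save(im,'w18.png')"
```

```text
time: 49.2
ee_pos: [0.5664, -0.2454, 0.1918]
tcp_rot: [-180.0, -0.0, 88.0]
wrist_force: [2.1, -0.4, 0.3]
opening: 0.0386
time: 49.8
ee_pos: [0.3785, -0.137, 0.1908]
tcp_rot: [179.9, -0.0, 88.0]
wrist_force: [1.3, 0.0, 0.5]
opening: 0.0387
t 49.8 pos [ 0.3785 -0.137   0.1908] rpy [179.9  -0.   88. ] F [1.3 0.  0.5] op 0.0387 q [-19.9 -15.9 -13.7  92.1   0.  -17.9]
```

View pics/t5.png

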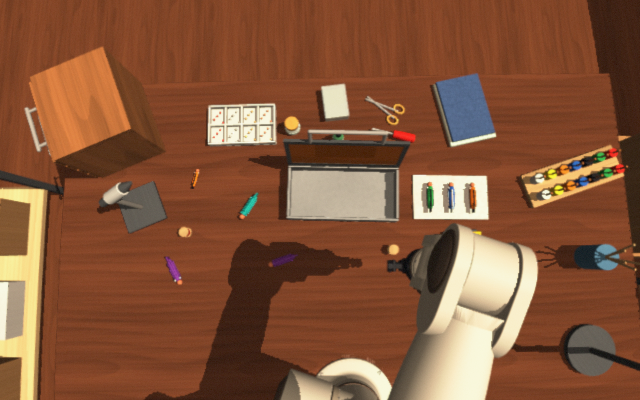

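View pics/s8.png

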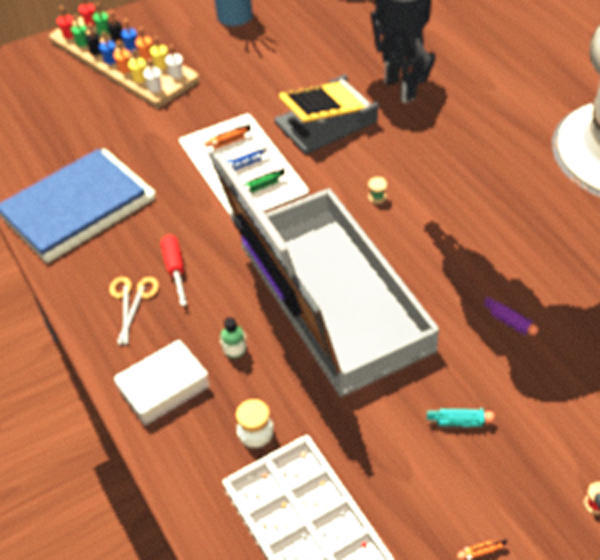

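```bash
python3 -c "
from h import *
im,p=cam('top');save(im,'t6.png',(400,150,500,240),6)
o=toplane(p,[(430,210),(430,184),(451,209),(451,184),(472,209),(472,183)],.019);print(o.round(3))
print(bot.job_done());st()"
```

```text
[[ 0.527 -0.243  0.019]
 [ 0.603 -0.247  0.019]
 [ 0.528 -0.304  0.019]
 [ 0.601 -0.309  0.019]
 [ 0.526 -0.365  0.019]
 [ 0.603 -0.371  0.019]]
the job is handed in; nothing more can be done
None
the job is handed in; nothing more can be done
```

View pics/t6.png

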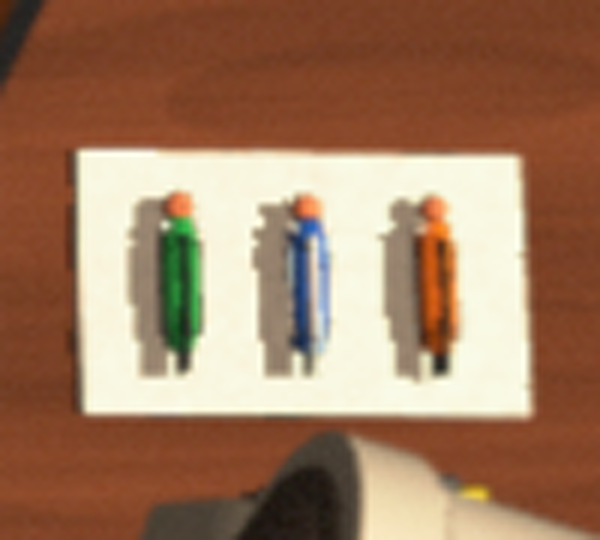

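The job is done and handed in at about 50 s of the 210 s allowed. Three lures were on the bench: green, blue and the larger orange; there was no yellow one.

1. **Into the box:** I laid all three down flat in the curing box.
2. **Cover shut:** I swung the cover down by its bar until it was shut.
3. **Pedal:** I pressed the pedal to its stop, at a height of about 37.7 mm and 18 N. I held it there for about 2.6 s with the cover shut, then let it up.
4. **Cover open:** I swung the cover back up past vertical, to about 1.74 rad by my estimate.
5. **Onto the mat:** I laid all three lures on the white mat.

**Last checks:** the final pictures show the three lures flat within the mat, the cover standing open, the box empty and the pedal up. The teal, purple and small orange decoys and the other things on the bench look unmoved, and the gripper is clear of everything.

**What was off:**
- My first estimate of the hinge position was about 4 mm out, so the bar saw 10–15 N sideways while closing.
- As the cover met the rim, the wrist force rose briefly to about 45 N through the fingers. I eased off at once.
- I turned the gripper about 4° the wrong way before the first grasp of the blue lure, but the jaws aligned it.
- I saw no knocked lure and no slackened grip.

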